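# Tip a tray of scrap electronics into the recycling bin over its rim

## Robot

A 6-joint arm with a two-finger parallel gripper is mounted at the origin on the work surface. World frame = base frame: x ahead of the robot, y to its left, z up, the work surface at z = 0. Lengths are in m, angles in degrees, forces in N, time in s.
With the tool pointing down it reaches from about 0.4 to 0.825 m from the base axis. Payload 7 kg.
Tool frame: the origin (TCP) lies at the very end of the fingers, on their centre line; the grasp point (between the pads) lies 19 mm behind it (r.grasp_offset is the z of the grasp point in the tool frame, in m); z points along the fingers, y is the direction in which the jaws open and shut (so a half turn about z gives the same grasp; the last joint's range is limited). The gripper opens to 88 mm and grips with 3 to 60 N. Pads are 19 mm wide; open, the fingers measure 130 mm over their backs; the gripper's body (78 mm by 193 mm) begins 47 mm behind the grasp point.
Start: joints at [84.918, 20.546, 0.682, 0, -70.136, -16.507], TCP at [0.248, 0.628, 0.227] pointing down, gripper open.
Joint ranges: [-176.03, 176.03], [-82.01, 121.73], [-58.28, 71.71], [-173.87, 95.51], [-174.79, -0.11], [-173.66, 173.66]. Speed limits (degrees/s): [136.94, 136.94, 172.46, 180, 180, 180].

## Interface

Orientations are given as [roll, pitch, yaw] about the fixed x, y, z axes, in that order (R = Rz(yaw) Ry(pitch) Rx(roll)).
In Python, from plant import r gives the robot as it stands.
- The arm moves only by the tool carry_out, never from a script. Its argument "plan" is a list of rows, each a list of 6 numbers: the shift along the world's x, y, z in m, then the turn, a rotation vector about the world's x, y, z in rad. In form: [[tx, ty, tz, wx, wy, wz], ...]. A call has 1 to 12 rows; each row shifts and turns the pose as measured when the row begins; what a row does not reach is not made up. A row lasts 1/12 s, in which the tool goes at most 41.7 mm and 7.16 degrees, less where a joint would pass 70% of its speed; a pose out of reach is approached as far as the arm can. A call with a gripper value outside its range is refused whole. "fingers" is the closure, from -1 (fully open) to 1 (shut), set as the call begins (left out, the last holds). The fingers move at their own pace and stop on an object; "force" is the grip in N (left out, the last holds). Time passes only in rows, so rows that do not move let the fingers close. It gives the time, the measured TCP pose, the force and the opening at its end, in the units of the state.
- r.get_state(): the state, without advancing time (a new reading comes with each control period).
- r.capture(name): name is "scene" or "top" or "wrist"; returns the picture (480x640x3 uint8, red, green, blue); there is no depth.
- r.camera_model(name): a dict with "fov_y" (degrees; the focal length in pixels is half the picture's height over the tangent of half this angle, whatever the lens; pixels are square), "cx", "cy" (the principal point, pixels), "R" (3x3) and "t" (3): a world point X has camera coordinates R X + t; the wrist camera has in their place "mount" (4x4, takes a point from camera to tool coordinates, whose origin is the TCP and whose axes are the flange's). Camera axes: x right, y down, z forward; pixel columns grow to the right and rows downward; lengths in m; the calibration is good to about 2 mm. A picture is of the moment at which its call begins: read the wrist's pose just before it. camera_model takes no time and is no camera call.
- r.close_job(): hands the job in, once; it reports no verdict.
The state is a dict: "time_s": time; "joints": joint angles; "qd": joint speeds; "joint_torque": joint torques, N m; "tcp_pos": TCP position; "eef_rot": TCP orientation; "contact_force": force on the tool from outside, world axes, zero at the start; "moment": the same for the moment, N m; "gripper_width": finger opening in m.
Only numpy, scipy, OpenCV 4.12 (cv2) and the standard library are available. Lean on these libraries where they do the work, as an engineer would, in place of code of your own. Each camera call takes 0.05 s, during which the arm holds its last target.

## Task

Lift the tray of scrap parts out of its bracket (the red bar is there to carry it), stand it on the plywood step with its spout towards the green bin and let go of it. Then take it anew (the blue tail grip suits this), hook the strip under its spout against the outside of the green bin's rim and swing it over on the rim until all three pieces have slid into the green bin, then set the empty tray back flat on the step and let go. Do not touch the pieces with the gripper, and leave the other things on the bench undisturbed.

Things in the scene. Friction and masses are not known exactly. Their poses are not given: they have to be found in the camera images.
- tray_mid (a point): Aluminium open tray, 126 mm long (x), 104 wide (y), 0.24-0.37 kg empty. Point on its middle, 25 mm above its feet (all tray heights: above the feet). -x: to the spout edge at x -66; +x: to the tail grip; z up. Floor top 12, flat underside 8, side walls to 40, back wall x 56-60 to 44 high. Stands on the hook strip (x -46 to -41) and a rear foot (x 46-54), both 80 mm long in y, 8 deep.
- tray_bail (a point): centre of the tray's red carrying bar, 82 mm above the feet over the tray's middle: square bar along the tray's y, 104 mm long, 14 mm thick in x, 16 mm tall, on two side posts. The pieces below reach to 38 mm above the feet. Gripped here the tray hangs level. Axes as the tray.
- tray_grip (a point): grasping point of the blue tail grip (88 mm to +x of tray_mid, 34 mm above the feet): block 30 mm wide in y, 24 mm tall (22 to 46 above the feet), from the back wall at x 60 to x 110. In the bracket only 7 mm is free on each side of it: no room for fingers. Axes as the tray.
- tray_hook (a point): corner where the spout-side face of the hook strip meets the flat underside (46 mm to -x of tray_mid, 8 mm above the feet). Hooked, this corner bears on the round rim bar from above and outside; the spout reaches 20 mm into the bin, a 19 degree ramp inside it must be slid over: swing 80 to 90 degrees. Axes as the tray.
- green_bin: Green open bin, fixed, 150 mm in x, 144 in y, 80 high; origin centre of underside, axes along its sides. Rim: round bar of radius 4 mm, axis at z 76, x +-71, y +-68 mm; walls 4 mm thick. Inner floor at 5 mm. It stands at the +y or -y end of the step (varies; read it), within 0.03 rad of parallel, 5 to 15 mm between step and rim.
- yellow_bin: Yellow open bin of the same size and shape at the other end of the step, fixed; holds a grey enclosure. Not for this scrap.
- step: Low plywood box fixed to the bench between the two bins, 120 mm in x, 210 mm in y, flat top at 74 mm; origin at the centre of its underside. A tray standing on it has its flat underside 2 mm above the bins' rim tops, so that its spout passes over the rim until the hook strip meets it.
- bracket: Dark steel parking bracket fixed to the bench, origin on the bench at the middle of its slot; the slot, open to -x, is 44 mm wide (y), between two cheeks 18 mm thick, 50 mm long, 62 mm tall, with a back plate at +30 mm. The parked tray's spout points to its -x.
- heatsink_mid (a point): centre of a finned aluminium heat sink, 62 x 26 x 24 mm, about 70 g, lying in the tray
- motor_mid (a point): centre of a small geared motor, 62 x 26 x 26 mm, about 90 g, lying in the tray
- module_mid (a point): centre of a black relay module, 66 x 26 x 22 mm, about 70 g, lying in the tray
- flux_bottle: bystander: amber bottle 44 mm across, 120 mm tall, beside the parked tray; origin under its centre
- solder_spool: bystander: white spool 60 mm across, 45 mm tall, beside the parked tray; origin under its centre
- mug: bystander: blue mug, 76 mm across, 90 mm tall; origin under its centre
- tape_roll: bystander: orange roll, 90 mm across, 24 mm tall, lying flat; origin under its centre
- screwdriver: bystander: screwdriver, 170 mm long, lying on the bench beside a bin
- brush: bystander: brush, 160 mm long, lying on the bench beside a bin
- enclosure: bystander: grey enclosure 75 x 55 x 30 mm lying in the yellow bin; origin under its centre
Mind the look-alikes: they are no part of the job. Leave any orange look-alike of the step alone. Several things have the shape of the green_bin; the one meant has the colours described above.

How it is judged:
By the outcome, as a careful person would: the job done as asked, in the order asked, and still so for the second after the job is handed in, with the robot touching nothing.
It also fails if it takes over 67 s, if anything falls off the work surface, if the arm or the gripper's body presses on something with over 40 N, if the wrist force passes 120 N, or if a joint passes its speed limit or range.

## Working session

There is one attempt and no reset: what is moved stays moved. The work goes in short steps, Python scripts to look and compute and a tool call to move; the robot and the scene stay as the last step left them, time stands still between calls to the robot, and variables do not carry over. Pictures are saved under pics/ and viewed, and the job is handed in when it is done.

Besides the shell and the picture viewer there is one more tool, called after "Emit:" in YAML: its name, and indented under it one key for each argument. carry_out: Moves the arm, as the interface text tells. Its arguments: {"type":"object","properties":{"plan":{"type":"array"},"fingers":{"type":"number"},"force":{"type":"number"}},"required":["plan"]}

```bash
ls; mkdir -p pics
python3 - <<'E'
from plant import r
import cv2
print(r.get_state(), r.grasp_offset)
for n in ["scene","top","wrist"]:
    im=r.capture(n); cv2.imwrite(f"pics/{n}0.png",im[:,:,::-1]); print(n,r.camera_model(n))
E
```

```text
pics
{'time_s': 0.0, 'joints': array([ 8.49188058e+01,  2.05881079e+01,  6.33080486e-01, -2.21710479e-02,
       -7.01364433e+01, -1.65058323e+01]), 'qd': array([ 0.08003611,  0.00498858,  0.00576427,  0.00646572, -0.05543651,
       -0.04371146]), 'joint_torque': array([-2.39096429e-03, -5.82713592e+01,  2.93059856e+01,  6.99760705e+00,
        6.95106952e-03, -1.64217281e-04]), 'tcp_pos': array([0.24818466, 0.62717163, 0.22564854]), 'eef_rot': array([ 1.79906377e+02, -6.00726027e-03, -2.15945716e+01]), 'contact_force': array([-0.22462747, -0.02552996, -1.18575249]), 'moment': array([-0.00887295, -0.01690703,  0.00333798]), 'gripper_width': 0.08787328651170245} -0.0188
scene {'fov_y': 55.677904169310786, 'cx': 318.03735051891493, 'cy': 241.51928121453182, 'R': array([[ 0.72292681,  0.69079654,  0.01330267],
       [ 0.53596054, -0.54853065, -0.64176353],
       [-0.4360311 ,  0.47107777, -0.7667872 ]]), 't': array([-0.32383957, -0.19295999,  1.3282071 ])}
top {'fov_y': 48.89344377621729, 'cx': 319.4241204161688, 'cy': 244.35957556059302, 'R': array([[ 0.01636402, -0.99985193,  0.00532332],
       [-0.99756841, -0.01668691, -0.06766693],
       [ 0.06774575, -0.00420308, -0.99769376]]), 't': array([-0.00516266,  0.45648395,  1.51376992])}
wrist {'fov_y': 65.57401018838507, 'cx': 324.061504933782, 'cy': 239.73867874083908, 'mount': array([[-7.84499965e-04, -9.52927983e-01, -3.03195717e-01,
         8.16670148e-02],
       [ 9.99999675e-01, -8.03286068e-04, -6.27513375e-05,
        -2.36544337e-04],
       [-1.83755390e-04, -3.03195668e-01,  9.52928304e-01,
        -1.58328987e-01],
       [ 0.00000000e+00,  0.00000000e+00,  0.00000000e+00,
         1.00000000e+00]])}
```

View pics/scene0.png

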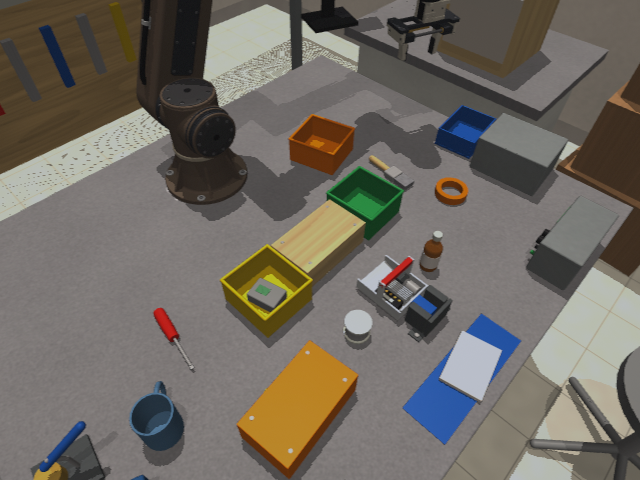

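View pics/top0.png

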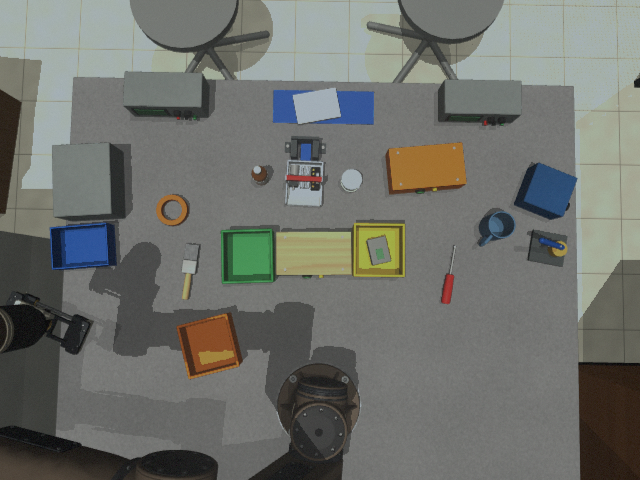

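View pics/wrist0.png

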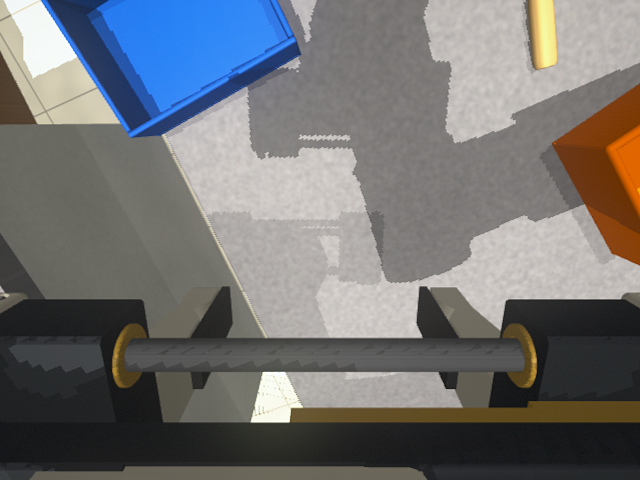

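The scene view shows the green bin at (365,200), the step at (318,240), the yellow bin at (267,290), and the tray with its red bar at (397,272). In the top view these are at (247,256), (313,254), (379,250) and (305,183). Look-alikes: orange bin (208,345) and blue bin (83,246) are not green; the orange box (427,167) is the step's look-alike. I'll measure from enlarged crops.

```bash
cat > h.py <<'E'
import numpy as np, cv2
from scipy.spatial.transform import Rotation as Ro
from plant import r
def cam(n,st=None):
    m=r.camera_model(n); f=240/np.tan(np.radians(m['fov_y']/2))
    if n=='wrist':
        T=np.eye(4); T[:3,:3]=Ro.from_euler('xyz',st['eef_rot'],degrees=True).as_matrix(); T[:3,3]=st['tcp_pos']
        T=T@m['mount']; R=T[:3,:3].T; t=-R@T[:3,3]
    else: R,t=np.array(m['R']),np.array(m['t'])
    return f,m['cx'],m['cy'],R,t
def ray(c,uv):
    f,cx,cy,R,t=c; d=R.T@np.array([(uv[0]-cx)/f,(uv[1]-cy)/f,1]); return -R.T@t,d
def onz(c,uv,z):
    o,d=ray(c,uv); return o+d*(z-o[2])/d[2]
def proj(c,X):
    f,cx,cy,R,t=c; p=R@np.asarray(X)+t; return np.array([cx+f*p[0]/p[2],cy+f*p[1]/p[2]])
def tri(c1,u1,c2,u2):
    o1,d1=ray(c1,u1);o2,d2=ray(c2,u2)
    s=np.linalg.lstsq(np.c_[d1,-d2],o2-o1,rcond=None)[0]
    a=o1+s[0]*d1;b=o2+s[1]*d2; return (a+b)/2,np.linalg.norm(a-b)
E
python3 - <<'E'
import cv2
from h import *
t=cv2.imread('pics/top0.png'); s=cv2.imread('pics/scene0.png')
a=t[120:300,200:420]; cv2.imwrite('pics/tc.png',cv2.resize(a,None,fx=3.6,fy=3.3,interpolation=2)[:600])
b=s[150:350,210:470]; cv2.imwrite('pics/sc.png',cv2.resize(b,None,fx=3,fy=3,interpolation=2)[:600])
def blob(im,lo,hi,box):
    h=cv2.cvtColor(im,cv2.COLOR_BGR2HSV); m=cv2.inRange(h,lo,hi); k=np.zeros_like(m); k[box[1]:box[3],box[0]:box[2]]=1; m*=k
    n,l,st,c=cv2.connectedComponentsWithStats(m); i=1+np.argmax(st[1:,4]); mm=(l==i).astype(np.uint8)
    cn=max(cv2.findContours(mm,0,2)[0],key=cv2.contourArea); return c[i],st[i],cv2.minAreaRect(cn)
ct,cs=cam('top'),cam('scene')
for n,lo,hi in [('red',(0,150,80),(6,255,255)),('green',(55,120,40),(85,255,255)),('yellow',(24,150,80),(32,255,255)),('bluegrip',(100,120,60),(125,255,255))]:
    print(n,'T',blob(t,lo,hi,(220,135,420,300)),'S',blob(s,lo,hi,(215,150,470,340)) if n!='bluegrip' else blob(s,lo,hi,(380,260,460,330)))
E
```

```text
red T (array([303.48648649, 178.02702703]), array([287, 175,  34,   7, 148], dtype=int32), ((303.5041198730469, 177.92127990722656), (33.16462326049805, 4.625177383422852), 3.012787342071533)) S (array([397.16141732, 270.67716535]), array([382, 257,  30,  29, 254], dtype=int32), ((397.1814270019531, 270.77880859375), (7.431695461273193, 36.311824798583984), 48.8140754699707))
green T (array([248.68900804, 255.37220733]), array([ 221,  229,   52,   54, 2238], dtype=int32), ((246.5, 255.5), (53.0, 51.0), 90.0)) S (array([367.24001377, 198.22486226]), array([ 327,  166,   77,   74, 2904], dtype=int32), ((366.91375732421875, 196.4654998779297), (63.52082824707031, 60.73036193847656), 45.76390075683594))
yellow T (array([380.00407747, 250.64729867]), array([353, 223,  52,  54, 981], dtype=int32), ((378.5, 249.5), (53.0, 51.0), 90.0)) S (array([266.70240296, 284.9935305 ]), array([ 220,  244,   93,   77, 1082], dtype=int32), ((264.39776611328125, 281.0559387207031), (63.47571563720703, 72.74553680419922), 47.29060745239258))
bluegrip T (array([305.46583851, 151.54658385]), array([300, 144,  11,  16, 161], dtype=int32), ((305.0, 151.5), (15.0, 10.0), 90.0)) S (array([424.96860987, 304.1793722 ]), array([412, 295,  25,  20, 223], dtype=int32), ((424.8778991699219, 304.0410461425781), (24.66975212097168, 9.579486846923828), 34.508522033691406))
```

View pics/tc.png

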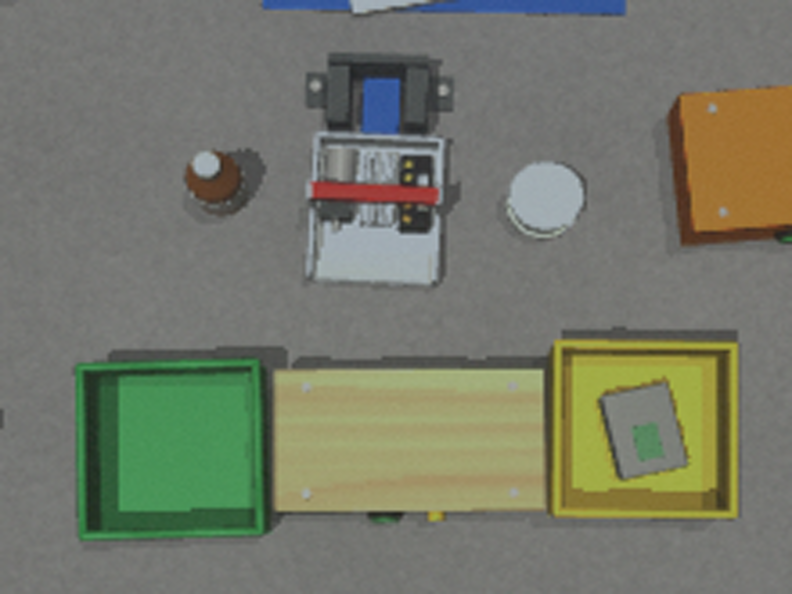

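View pics/sc.png

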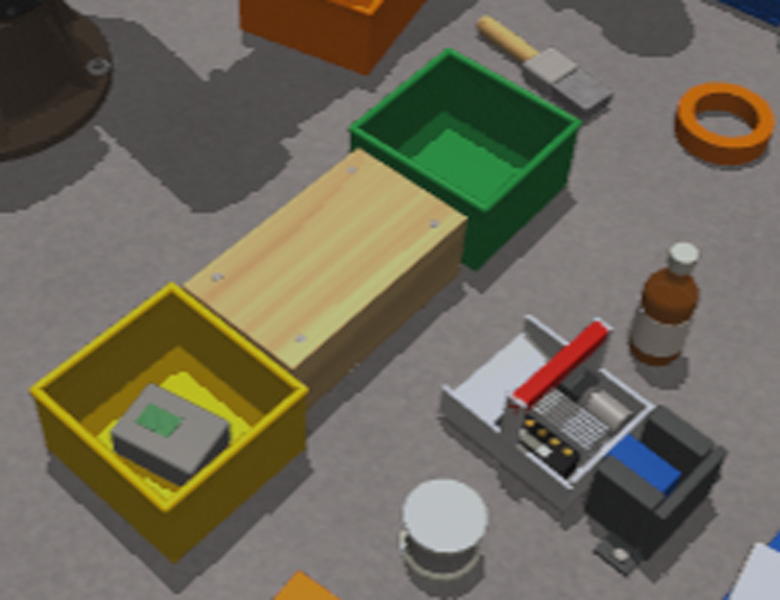

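Run:
```python
from h import *
ct,cs=cam('top'),cam('scene')
print('bail',tri(ct,(303.5,178),cs,(397.16,270.7)), 'grip',tri(ct,(305.5,151.5),cs,(425,304.2)))
# bail ends top
for u in [(287,177),(320,179)]: print('bail end',onz(ct,u,.082))
f=lambda x,y:(200+x/3.6,120+y/3.3)
for n,c in [('green',[(77,364),(262,359),(266,536),(80,539)]),('step',[(273,368),(544,369),(548,511),(273,513)]),('yel',[(553,342),(738,342),(738,517),(555,517)])]:
    P=np.array([onz(ct,f(*u),.080 if n!='step' else .074) for u in c]); print(n,P[:,:2].round(4).tolist(),P.mean(0).round(4))
g=lambda x,y:(210+x/3,150+y/3)
for n,c in [('green',[(578,124),(450,50),(352,130),(484,208)]),('step',[(466,217),(361,150),(186,288),(294,368)])]:
    P=np.array([onz(cs,g(*u),.080 if n!='step' else .074) for u in c]); print('S',n,P[:,:2].round(4).tolist(),P.mean(0).round(4))
for z in(0,.12): print('bottle',onz(ct,f(206,165),.12), 'spool',onz(ct,f(546,195),.045))
```

```text
bail (array([0.63751222, 0.05119853, 0.08709105]), np.float64(0.0036722662508323956)) grip (array([0.72292898, 0.04832365, 0.04687675]), np.float64(0.004929772618698558))
bail end [0.63905954 0.09632671 0.082     ]
bail end [0.63501625 0.00405696 0.082     ]
green [[0.4867, 0.2755], [0.4933, 0.133], [0.3448, 0.1266], [0.3399, 0.2689]] [0.4162 0.201  0.08  ]
step [[0.4864, 0.1248], [0.4891, -0.0852], [0.3692, -0.0898], [0.3641, 0.1221]] [0.4272 0.018  0.074 ]
yel [[0.5115, -0.0915], [0.5139, -0.2346], [0.3666, -0.2354], [0.3643, -0.0948]] [ 0.4391 -0.1641  0.08  ]
S green [[0.4908, 0.272], [0.3488, 0.2681], [0.3562, 0.1293], [0.4955, 0.1381]] [0.4228 0.2019 0.08  ]
S step [[0.4883, 0.1247], [0.3742, 0.1214], [0.3799, -0.0864], [0.4943, -0.0825]] [0.4342 0.0193 0.074 ]
bottle [0.64946056 0.17547594 0.12      ] spool [ 0.64348457 -0.08679954  0.045     ]
bottle [0.64946056 0.17547594 0.12      ] spool [ 0.64348457 -0.08679954  0.045     ]
```

Emit:
carry_out:
  plan:
    - [0.0126, -0.0284, 0.0067, 0, 0, -0.06]
    - [0.0126, -0.0284, 0.0067, 0, 0, -0.06]
    - [0.0126, -0.0284, 0.0067, 0, 0, -0.06]
    - [0.0126, -0.0284, 0.0067, 0, 0, -0.06]
    - [0.0126, -0.0284, 0.0067, 0, 0, -0.06]
    - [0.0126, -0.0284, 0.0067, 0, 0, -0.06]
    - [0.0126, -0.0284, 0.0067, 0, 0, -0.06]
    - [0.0126, -0.0284, 0.0067, 0, 0, -0.06]
    - [0.0126, -0.0284, 0.0067, 0, 0, -0.06]
    - [0.0126, -0.0284, 0.0067, 0, 0, -0.06]
  fingers: -0.1

```text
time_s: 0.98
tcp_pos: [0.3736, 0.3327, 0.2875]
eef_rot: [179.3, -0.2, -57.1]
contact_force: [0.2, 0.6, 1.0]
gripper_width: 0.0483
```

```bash
python3 -c "
from plant import r
print([a for a in dir(r) if a[0]!='_'])"
```

```text
['Unreachable', 'camera_model', 'capture', 'close_job', 'get_state', 'grasp_offset']
```

Emit:
carry_out:
  plan:
    - [0.013, -0.027, 0.009, 0, 0, -0.057]
    - [0.013, -0.027, 0.009, 0, 0, -0.057]
    - [0.013, -0.027, 0.009, 0, 0, -0.057]
    - [0.013, -0.027, 0.009, 0, 0, -0.057]
    - [0.013, -0.027, 0.009, 0, 0, -0.057]
    - [0.013, -0.027, 0.009, 0, 0, -0.057]
    - [0.013, -0.027, 0.009, 0, 0, -0.057]
    - [0.013, -0.027, 0.009, 0, 0, -0.057]
    - [0.013, -0.027, 0.009, 0, 0, -0.057]
    - [0.013, -0.027, 0.009, 0, 0, -0.057]
    - [0, 0, 0, 0, 0, 0]

```text
time_s: 1.9
tcp_pos: [0.5063, 0.0427, 0.3832]
eef_rot: [179.4, -0.1, -91.7]
contact_force: [-0.3, 0.2, 0.3]
gripper_width: 0.0481
```

Run:
```python
from h import *
st=r.get_state(); im=r.capture('wrist'); cv2.imwrite('pics/w1.png',im[:,:,::-1])
import json; json.dump({k:np.array(v).tolist() for k,v in st.items()},open('w1.json','w')); print(st['tcp_pos'],st['eef_rot'],st['joints'])
```

```text
[0.5062962  0.04271887 0.38317502] [ 1.79397557e+02 -1.12589683e-01 -9.17291145e+01] [ 26.84895831   1.22921562  -3.52624851  -0.18981336 -85.82746215
 -28.56389089]
```

View pics/w1.png

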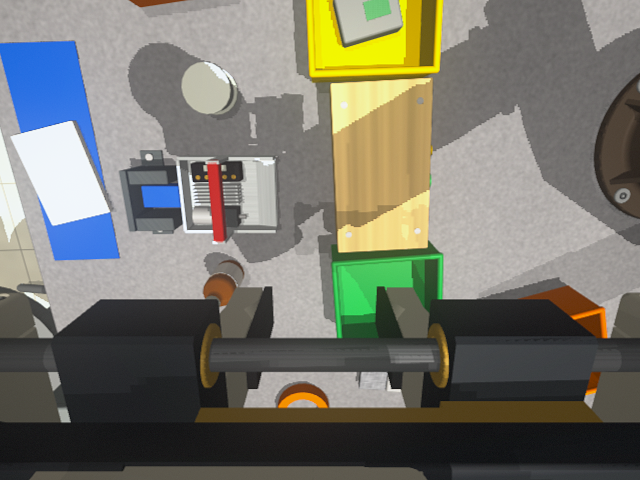

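Wrist view: tray at (230,195) with red bar at x≈217, bracket (150,193), step (380,165), green bin below the step (387,290), yellow bin above. That confirms green is at the +y end. Next I enlarge it for corners.

Run:
```python
import cv2
w=cv2.imread('pics/w1.png')
cv2.imwrite('pics/w1a.png',cv2.resize(w[140:260,110:290],None,fx=4.4,fy=4.4,interpolation=2))
cv2.imwrite('pics/w1b.png',cv2.resize(w[60:340,300:460],None,fx=2.1,fy=2.1,interpolation=2))
cv2.imwrite('pics/w1c.png',cv2.resize(w[230:345,320:455],None,fx=5,fy=5,interpolation=2))
```

```text
(no output)
```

View pics/w1a.png

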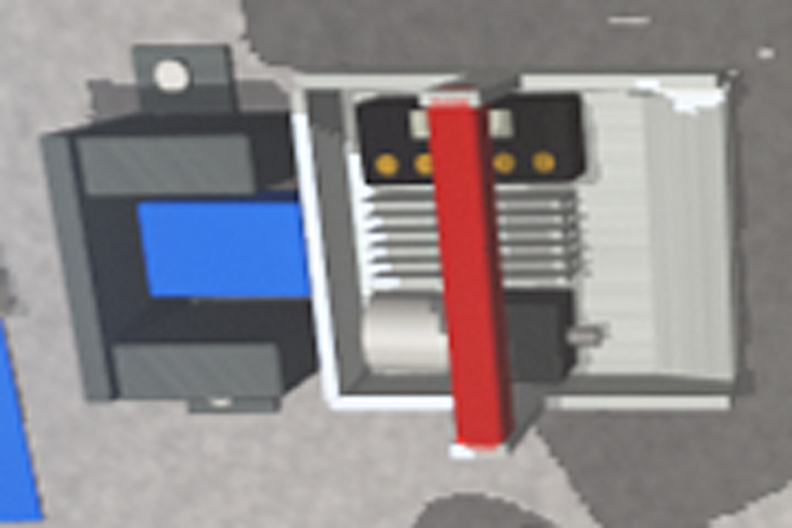

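View pics/w1b.png

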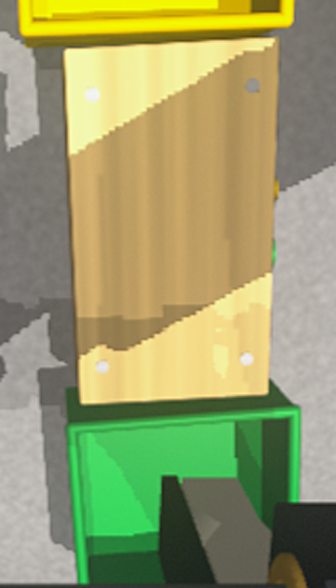

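View pics/w1c.png

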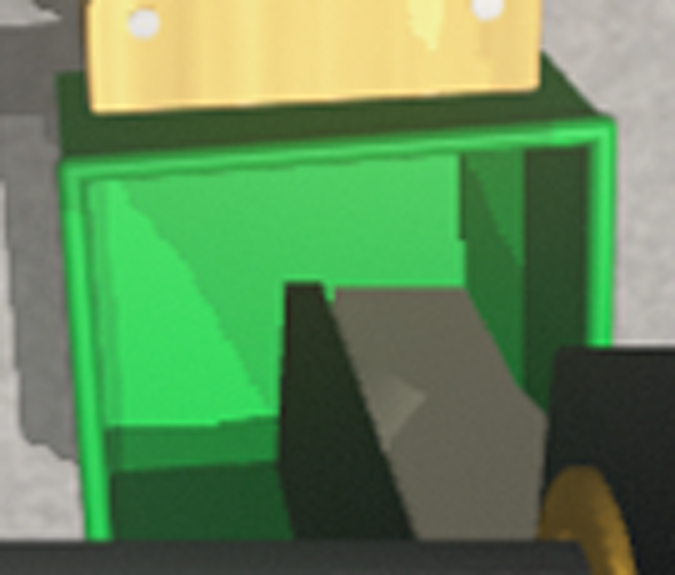

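Run:
```python
from h import *
import json
st=json.load(open('w1.json')); c=cam('wrist',st)
a=lambda x,y:(110+x/4.4,140+y/4.4)
p=onz(c,a(456,104),.09);q=onz(c,a(480,443),.09); print('bail',p,q,(p+q)/2,np.linalg.norm(p-q),'yaw',np.degrees(np.arctan2(-(q-p)[0],(q-p)[1])))
P=np.array([onz(c,a(*u),.046) for u in [(137,203),(300,193),(310,297),(150,296)]]);print('grip',P.round(4).tolist())
P=np.array([onz(c,a(*u),.044) for u in [(295,112),(325,402)]]);print('backwall',P.round(4).tolist())
P=np.array([onz(c,a(*u),.04) for u in [(720,78),(732,404)]]);print('spout top',P.round(4).tolist())
P=np.array([onz(c,a(*u),.062) for u in [(77,137),(250,137),(278,345),(115,345),(285,395)]]);print('cheek',P.round(4).tolist())
cc=lambda x,y:(320+x/5,230+y/5)
P=np.array([onz(c,cc(*u),.074) for u in [(92,112),(540,89)]]);print('step end',P.round(4).tolist())
P=np.array([onz(c,cc(*u),.08) for u in [(65,160),(612,122)]]);print('rim',P.round(4).tolist())
b=lambda x,y:(300+x/2.1,60+y/2.1)
P=np.array([onz(c,b(*u),.074) for u in [(65,48),(278,38),(270,392),(80,404)]]);print('step',P.round(4).tolist(),P.mean(0))
ct=cam('top')
```

```text
bail [0.63279426 0.00423368 0.09      ] [0.63743597 0.10037964 0.09      ] [0.63511511 0.05230666 0.09      ] 0.09625794624849439 yaw -2.7639658936921303
grip [[0.7447, 0.0347, 0.046], [0.6953, 0.0333, 0.046], [0.697, 0.0652, 0.046], [0.7458, 0.0633, 0.046]]
backwall [[0.6939, 0.0094, 0.044], [0.698, 0.0994, 0.044]]
spout top [[0.5672, 0.0039, 0.04], [0.5707, 0.1056, 0.04]]
cheek [[0.7507, 0.0127, 0.062], [0.7011, 0.0144, 0.062], [0.7025, 0.0762, 0.062], [0.7511, 0.0745, 0.062], [0.7027, 0.0918, 0.062]]
step end [[0.4858, 0.1271, 0.074], [0.3666, 0.1248, 0.074]]
rim [[0.4935, 0.1382, 0.08], [0.3488, 0.1325, 0.08]]
step [[0.4904, -0.082, 0.074], [0.3725, -0.0836, 0.074], [0.3659, 0.1232, 0.074], [0.4862, 0.127, 0.074]] [0.42876099 0.02114173 0.074     ]
```

Emit:
carry_out:
  plan:
    - [0.0118, 0.001, -0.024, 0, -0.001, -0.001]
    - [0.0118, 0.001, -0.024, 0, -0.001, -0.001]
    - [0.0118, 0.001, -0.024, 0, -0.001, -0.001]
    - [0.0118, 0.001, -0.024, 0, -0.001, -0.001]
    - [0.0118, 0.001, -0.024, 0, -0.001, -0.001]
    - [0.0118, 0.001, -0.024, 0, -0.001, -0.001]
    - [0.0118, 0.001, -0.024, 0, -0.001, -0.001]
    - [0.0118, 0.001, -0.024, 0, -0.001, -0.001]
    - [0.0118, 0.001, -0.024, 0, -0.001, -0.001]
    - [0.0118, 0.001, -0.024, 0, -0.001, -0.001]
    - [0.0118, 0.001, -0.024, 0, -0.001, -0.001]
    - [0, 0, 0, 0, 0, 0]

```text
time_s: 2.95
tcp_pos: [0.6339, 0.0619, 0.1045]
eef_rot: [-180.0, 0.2, -91.7]
contact_force: [-0.4, -0.1, -1.1]
gripper_width: 0.0484
```

```bash
cat >> h.py <<'E'
import json
def shot(n,name):
    st=r.get_state(); im=r.capture(n); cv2.imwrite(f'pics/{name}.png',im[:,:,::-1])
    json.dump({k:np.array(v).tolist() for k,v in st.items()},open(f'{name}.json','w')); print(st['time_s'],st['tcp_pos'].round(4),st['eef_rot'].round(2),st['joints'].round(2)); return im[:,:,::-1],st
E
python3 -c "
from h import *
shot('wrist','w2')"
```

```text
2.95 [0.6339 0.0619 0.1045] [-179.96    0.21  -91.68] [ 23.    22.61 -13.18  -0.21 -54.09 -24.55]
```

View pics/w2.png

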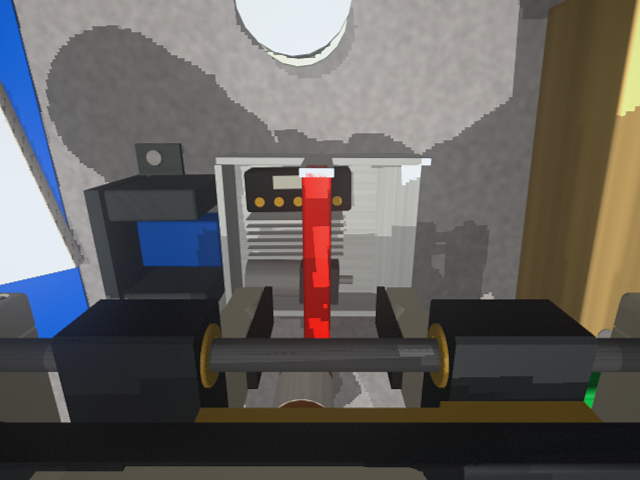

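Run:
```python
from h import *
st=json.load(open('w2.json')); c=cam('wrist',st)
for u in [(316,178),(316,169),(317,335)]: print(onz(c,u,.09))
for u in [(303,178),(329,178),(303,330),(329,330)]: print(onz(c,u,.09))
print(proj(c,[.634,.0619,.0855]))
```

```text
[0.63530043 0.00487819 0.09      ]
[0.63514962 0.00076718 0.09      ]
[0.6378124  0.08780704 0.09      ]
[0.64129977 0.00469807 0.09      ]
[0.62930116 0.00505831 0.09      ]
[0.64508458 0.08456969 0.09      ]
[0.6313783 0.08498   0.09     ]
[322.69916063 286.54420731]
```

The red bar runs from (316,169) towards the fingers; it's centred at about (0.637, 0.053), aligned to the jaws. Lowering and closing.

Emit:
carry_out:
  plan:
    - [0.001, -0.004, -0.008, 0, 0, 0]
    - [0.001, -0.003, -0.009, 0, 0, 0]
    - [0.0005, -0.001, -0.009, 0, 0, 0]
    - [0, 0, -0.009, 0, 0, 0]
    - [0, 0, -0.005, 0, 0, 0]
    - [0, 0, 0, 0, 0, 0]

```text
time_s: 3.5
tcp_pos: [0.6367, 0.0549, 0.0685]
eef_rot: [-179.5, 0.3, -91.5]
contact_force: [-0.1, 0.5, -0.6]
gripper_width: 0.0481
```

Emit:
carry_out:
  plan:
    - [0, 0, 0, 0, 0, 0]
    - [0, 0, 0, 0, 0, 0]
    - [0, 0, 0, 0, 0, 0]
    - [0, 0, 0, 0, 0, 0]
    - [0, 0, 0, 0, 0, 0]
    - [0, 0, 0, 0, 0, 0]
    - [0, 0, 0, 0, 0, 0]
  fingers: 1
  force: 40

```text
time_s: 4.08
tcp_pos: [0.6376, 0.0552, 0.0705]
eef_rot: [-179.4, 0.4, -91.5]
contact_force: [0.1, 0.1, -2.6]
gripper_width: 0.0136
```

The grip is a little high on the bar, so I open, drop 8 mm and close again.

Emit:
carry_out:
  plan:
    - [0, 0, 0, 0, 0, 0]
    - [0, 0, -0.001, 0, 0, 0]
    - [0, -0.001, -0.004, 0, -0.004, 0]
    - [0, -0.001, -0.005, 0, -0.004, 0]
    - [0, 0, -0.001, 0, 0, 0]
  fingers: -0.1

```text
time_s: 4.5
tcp_pos: [0.638, 0.0532, 0.0591]
eef_rot: [-178.8, 0.4, -91.5]
contact_force: [-0.8, 0.0, 0.3]
gripper_width: 0.0414
```

Emit:
carry_out:
  plan:
    - [0, 0, 0, 0, 0, 0]
    - [0, 0, 0, 0, 0, 0]
    - [0, 0, 0, 0, 0, 0]
    - [0, 0, 0, 0, 0, 0]
    - [0, 0, 0, 0, 0, 0]
    - [0, 0, 0, 0, 0, 0]
    - [0, 0, 0, 0, 0, 0]
  fingers: 1
  force: 45

```text
time_s: 5.08
tcp_pos: [0.6378, 0.053, 0.0583]
eef_rot: [-178.8, 0.4, -91.5]
contact_force: [1.1, 0.1, -2.2]
gripper_width: 0.0137
```

Emit:
carry_out:
  plan:
    - [0, 0, 0.008, 0, 0, 0]
    - [0, 0, 0.014, 0, 0, 0]
    - [0, 0, 0.02, 0, 0, 0]
    - [0, 0, 0.022, 0, 0, 0]
    - [0, 0, 0.022, 0, 0, 0]
    - [0, 0, 0.022, 0, 0, 0]
    - [0, 0, 0.018, 0, 0, 0]
    - [0, 0, 0.008, 0, 0, 0]
    - [0, 0, 0, 0, 0, 0]

```text
time_s: 5.83
tcp_pos: [0.6287, 0.0512, 0.1935]
eef_rot: [-179.9, 0.2, -91.7]
contact_force: [0.3, -0.5, -4.9]
gripper_width: 0.0137
```

```bash
python3 -c "
from h import *
s=r.get_state();print(s)
shot('wrist','w3')"
```

```text
{'time_s': 5.8333, 'joints': array([ 22.25081687,  17.61340442,  -7.95190118,  -0.19214201,
       -64.23469739, -23.8197019 ]), 'qd': array([-0.03556694, -0.222693  , -0.66781322, -0.63734891,  0.47939953,
        0.10513648]), 'joint_torque': array([-2.35037104e-02, -5.56042671e+01,  2.99639583e+01,  7.41998702e+00,
       -4.14714720e-01, -4.58241921e-03]), 'tcp_pos': array([0.62871285, 0.05122696, 0.19351798]), 'eef_rot': array([-179.88715442,    0.23928602,  -91.65186885]), 'contact_force': array([ 0.3279524 , -0.45094606, -4.94273147]), 'moment': array([ 0.10402517, -0.10222297,  0.01815582]), 'gripper_width': 0.013734540505650431}
5.8333 [0.6287 0.0512 0.1935] [-179.89    0.24  -91.65] [ 22.25  17.61  -7.95  -0.19 -64.23 -23.82]
```

View pics/w3.png

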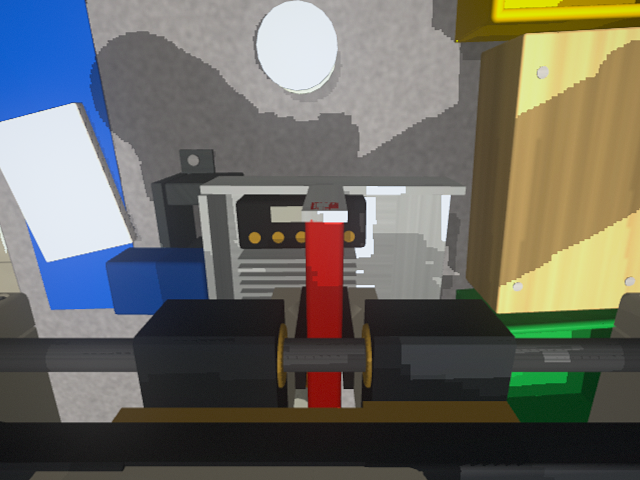

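Emit:
carry_out:
  plan:
    - [-0.006, 0, 0.001, 0, 0, -0.05]
    - [-0.013, 0, 0.001, 0, 0, -0.09]
    - [-0.014, 0, 0, 0, 0, -0.1]
    - [-0.014, 0, 0, 0, 0, -0.1]
    - [-0.014, 0, 0, 0, 0, -0.1]
    - [-0.014, 0, 0, 0, 0, -0.1]
    - [-0.014, 0, 0, 0, 0, -0.1]
    - [-0.014, 0, 0, 0, 0, -0.1]
    - [-0.014, 0, 0, 0, 0, -0.1]
    - [-0.014, 0, 0, 0, 0, -0.1]
    - [-0.01, 0, 0, 0, 0, -0.06]
    - [-0.005, 0, 0, 0, 0, -0.03]

```text
time_s: 6.88
tcp_pos: [0.4642, 0.0479, 0.1726]
eef_rot: [179.0, -1.2, -153.9]
contact_force: [-0.4, 0.4, -4.4]
gripper_width: 0.0136
```

```bash
cat >> h.py <<'E'
def delta(pos,R,txt=''):
    st=r.get_state(); R0=Ro.from_euler('xyz',st['eef_rot'],degrees=True)
    print(txt,'d',(np.array(pos)-st['tcp_pos']).round(4),'w',(R*R0.inv()).as_rotvec().round(4),'F',st['contact_force'].round(1),'M',st['moment'].round(2),'j',st['joints'].round(1))
E
python3 - <<'E'
from h import *
Rg=Ro.from_euler('xyz',[-178.8,.4,-91.5],degrees=True)
R=Ro.from_euler('z',-86.4,degrees=True)*Rg
print(R.as_euler('xyz',degrees=True)); delta([.424,.059,.155],R)
E
```

```text
[-178.8    0.4 -177.9]
 d [-0.0402  0.0111 -0.0176] w [-0.0314 -0.0364 -0.4188] F [-0.4  0.4 -4.4] M [ 0.09 -0.17 -0.02] j [ 29.2   4.2 -27.6  -1.3 -59.3 -92.4]
```

Emit:
carry_out:
  plan:
    - [-0.006, 0.002, 0, -0.004, -0.005, -0.05]
    - [-0.007, 0.002, 0, -0.005, -0.006, -0.065]
    - [-0.007, 0.002, 0, -0.005, -0.006, -0.065]
    - [-0.007, 0.002, 0, -0.005, -0.006, -0.065]
    - [-0.005, 0.001, 0, -0.005, -0.006, -0.06]
    - [-0.003, 0.001, 0, -0.004, -0.005, -0.04]
    - [0, 0, 0, 0, 0, 0]
    - [0, 0, 0, 0, 0, 0]

```text
time_s: 7.55
tcp_pos: [0.4181, 0.0548, 0.1618]
eef_rot: [-178.8, -0.7, -174.9]
contact_force: [-0.2, -0.5, -4.1]
gripper_width: 0.0138
```

Run:
```python
from h import *
delta([.424,.059,.14],Ro.from_euler('xyz',[-178.8,.4,-177.9],degrees=True))
shot('wrist','w4'); shot('top','t4'); shot('scene','s4')
```

```text
d [ 0.0059  0.0042 -0.0218] w [ 0.0009 -0.0185 -0.0527] F [-0.2 -0.5 -4.1] M [ 0.21 -0.28 -0.03] j [  35.2   -0.2  -34.8    0.8  -56.6 -120.6]
7.55 [0.4181 0.0548 0.1618] [-178.82   -0.66 -174.88] [  35.22   -0.24  -34.79    0.83  -56.61 -120.56]
7.6 [0.418  0.0547 0.1617] [-178.81   -0.68 -174.9 ] [  35.2    -0.23  -34.79    0.82  -56.63 -120.55]
7.65 [0.4185 0.0548 0.162 ] [-178.82   -0.65 -174.9 ] [  35.19   -0.22  -34.74    0.83  -56.63 -120.54]
```

View pics/w4.png

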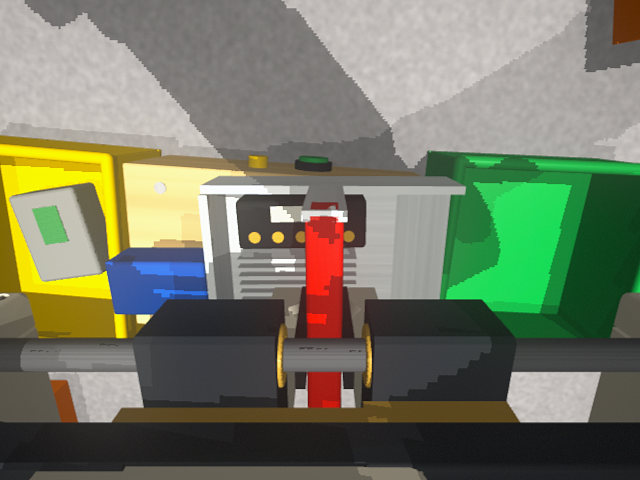

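View pics/s4.png

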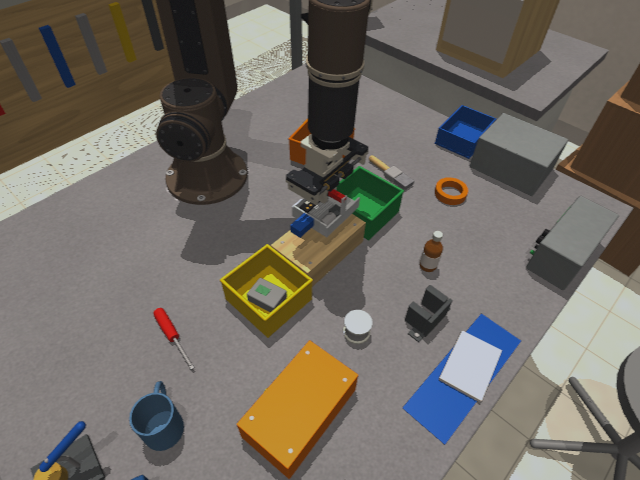

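Emit:
carry_out:
  plan:
    - [0.002, 0.001, -0.004, 0, -0.006, -0.018]
    - [0.002, 0.001, -0.005, 0, -0.006, -0.018]
    - [0.001, 0.001, -0.005, 0, -0.005, -0.015]
    - [0.001, 0, -0.005, 0, -0.003, -0.004]
    - [0, 0, -0.004, 0, 0, 0]
    - [0, 0, 0, 0, 0, 0]

```text
time_s: 8.2
tcp_pos: [0.4263, 0.0579, 0.1361]
eef_rot: [-178.7, 0.6, -178.4]
contact_force: [-0.6, -0.6, -4.3]
gripper_width: 0.0138
```

Run:
```python
from h import *
delta([.424,.059,.1325],Ro.from_euler('xyz',[-178.8,.4,-177.9],degrees=True))
```

```text
d [-0.0023  0.0011 -0.0036] w [0.0008 0.0037 0.0087] F [-0.6 -0.6 -4.3] M [ 0.2  -0.04 -0.  ] j [  35.6    1.6  -37.2    1.8  -51.4 -125.1]
```

Emit:
carry_out:
  plan:
    - [-0.001, 0.001, -0.002, 0, 0.002, 0.004]
    - [0, 0, -0.002, 0, 0, 0.003]
    - [0, 0, -0.002, 0, 0, 0]
    - [0, 0, -0.001, 0, 0, 0]
    - [0, 0, 0, 0, 0, 0]

```text
time_s: 8.62
tcp_pos: [0.4266, 0.0587, 0.1329]
eef_rot: [-178.6, 0.6, -177.8]
contact_force: [0.6, 0.1, -5.9]
gripper_width: 0.0135
```

Emit:
carry_out:
  plan:
    - [0, 0, -0.002, 0, 0, 0]
    - [0, 0, -0.0015, 0, 0, 0]
    - [0, 0, 0, 0, 0, 0]

```text
time_s: 8.87
tcp_pos: [0.428, 0.0585, 0.1328]
eef_rot: [-178.6, 0.8, -177.6]
contact_force: [-0.7, 0.1, -3.5]
gripper_width: 0.0138
```

Emit:
carry_out:
  plan:
    - [-0.001, 0, -0.003, 0, 0, 0]
    - [-0.001, 0, -0.003, 0, 0, 0]
    - [0, 0, -0.001, 0, 0, 0]

```text
time_s: 9.12
tcp_pos: [0.4298, 0.0582, 0.1323]
eef_rot: [-178.5, 1.3, -177.4]
contact_force: [-2.3, 0.2, -3.2]
gripper_width: 0.0135
```

Emit:
carry_out:
  plan:
    - [-0.002, 0, -0.001, 0, 0.009, -0.003]
    - [-0.001, 0, -0.002, 0, 0.008, -0.003]
    - [0, 0, -0.002, 0, 0.003, 0]
    - [0, 0, 0, 0, 0, 0]

```text
time_s: 9.45
tcp_pos: [0.4304, 0.0583, 0.1327]
eef_rot: [-178.5, 0.6, -177.5]
contact_force: [-1.1, 0.5, -6.0]
gripper_width: 0.014
```

Run:
```python
from h import *
delta([.424,.059,.1325],Ro.from_euler('xyz',[-178.8,.4,-177.9],degrees=True))
im,st=shot('wrist','w5')
```

```text
d [-0.0064  0.0007 -0.0002] w [ 0.0049  0.003  -0.0065] F [-1.1  0.5 -6. ] M [ 0.27  0.07 -0.02] j [  35.4    2.3  -37.1    2.   -50.9 -124.2]
9.45 [0.4304 0.0583 0.1327] [-178.52    0.56 -177.52] [  35.42    2.33  -37.1     2.    -50.93 -124.22]
```

View pics/w5.png

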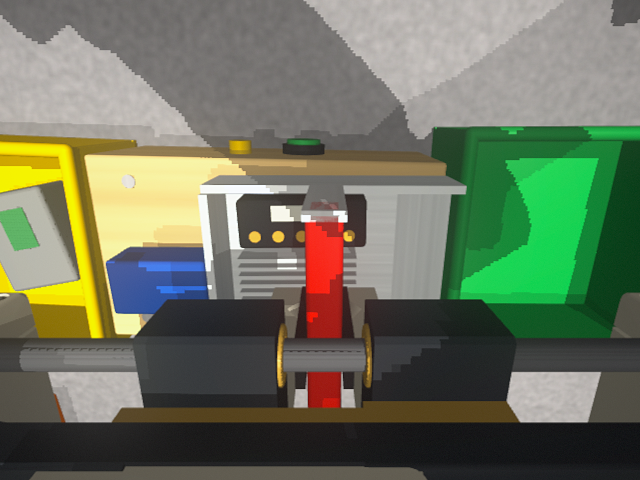

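Emit:
carry_out:
  plan:
    - [-0.004, 0.001, -0.002, 0, 0.002, -0.003]
    - [-0.004, 0, -0.003, 0, 0.002, -0.003]
    - [0, 0, -0.003, 0, 0, 0]

```text
time_s: 9.75
tcp_pos: [0.4308, 0.0591, 0.132]
eef_rot: [-178.3, 1.2, -177.5]
contact_force: [-25.6, 1.4, 52.7]
gripper_width: 0.0134
```

Emit:
carry_out:
  plan:
    - [0, 0, -0.002, 0, 0, 0]
    - [0, 0, 0, 0, 0, 0]

```text
time_s: 9.92
tcp_pos: [0.4312, 0.0592, 0.1326]
eef_rot: [-178.3, 1.3, -177.5]
contact_force: [-0.7, 0.1, -6.6]
gripper_width: 0.0137
```

It touches down at TCP z≈0.132; I let go here (sub-millimetre gap).

Emit:
carry_out:
  plan:
    - [0, 0, -0.0005, 0, 0, 0]
    - [0, 0, 0, 0, 0, 0]
    - [0, 0, 0, 0, 0, 0]
    - [0, 0, 0, 0, 0, 0]
    - [0, 0, 0, 0, 0, 0]
  fingers: -0.1

```text
time_s: 10.33
tcp_pos: [0.4314, 0.0596, 0.1307]
eef_rot: [-178.3, 1.3, -177.5]
contact_force: [-0.4, -0.1, 0.4]
gripper_width: 0.0414
```

Emit:
carry_out:
  plan:
    - [0, 0, 0.008, 0, 0, 0]
    - [0, 0, 0.015, 0, 0, 0]
    - [0, 0, 0.02, 0, 0, 0]
    - [0, 0, 0.03, 0, 0, 0]
    - [0, 0, 0.03, 0, 0, 0]
    - [0, 0, 0.03, 0, 0, 0]
    - [0, 0, 0, 0, 0, 0]

```text
time_s: 10.92
tcp_pos: [0.4292, 0.0576, 0.2703]
eef_rot: [-178.1, 1.0, -177.5]
contact_force: [0.3, 0.8, 1.1]
gripper_width: 0.0482
```

Run:
```python
from h import *
shot('wrist','w6');shot('top','t6');
im,_=shot('scene','s6'); cv2.imwrite('pics/s6c.png',cv2.resize(im[150:330,210:450],None,fx=3.3,fy=3.3,interpolation=2))
```

```text
10.9167 [0.4292 0.0576 0.2703] [-178.07    0.95 -177.5 ] [  36.01   -5.34  -25.12    2.27  -70.51 -124.29]
10.9667 [0.4282 0.0575 0.2679] [-178.07    0.82 -177.53] [  36.01   -5.27  -25.33    2.19  -70.34 -124.3 ]
11.0167 [0.4272 0.0572 0.2658] [-178.02    0.65 -177.55] [  36.01   -5.19  -25.52    2.13  -70.23 -124.3 ]
```

View pics/w6.png

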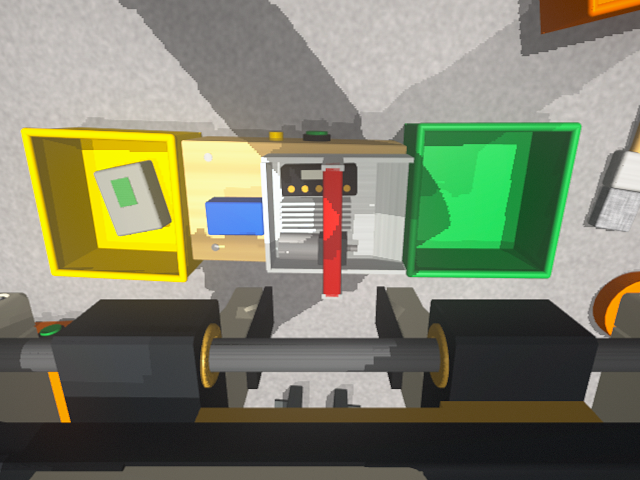

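View pics/s6c.png

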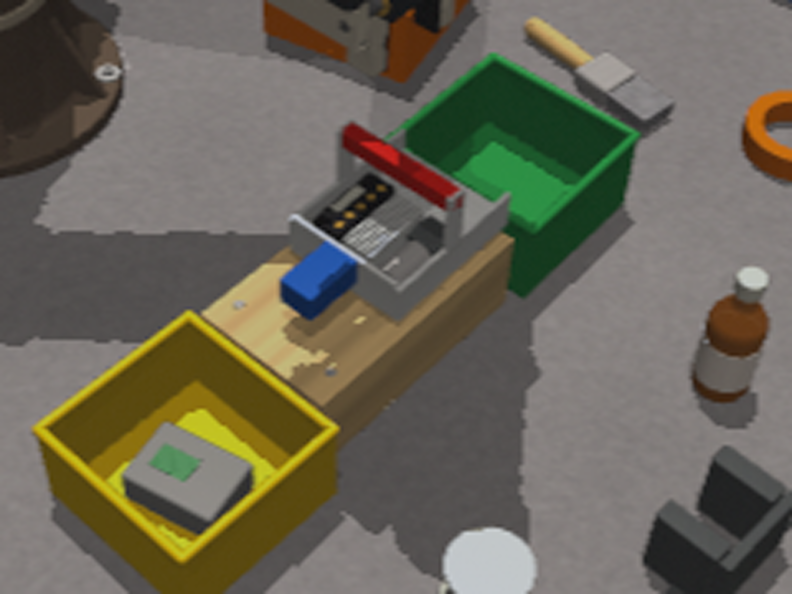

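The tray stands on the step with its spout at the green bin's rim: grip at (235,216), bar x≈333, spout edge x≈411, near rim x≈410. I'm measuring precisely.

Run:
```python
import cv2
w=cv2.imread('pics/w6.png')
cv2.imwrite('pics/w6a.png',cv2.resize(w[115:305,190:430],None,fx=3.3,fy=3.1,interpolation=2))
cv2.imwrite('pics/w6b.png',cv2.resize(w[110:290,395:595],None,fx=4,fy=3.3,interpolation=2))
```

```text
(no output)
```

View pics/w6a.png

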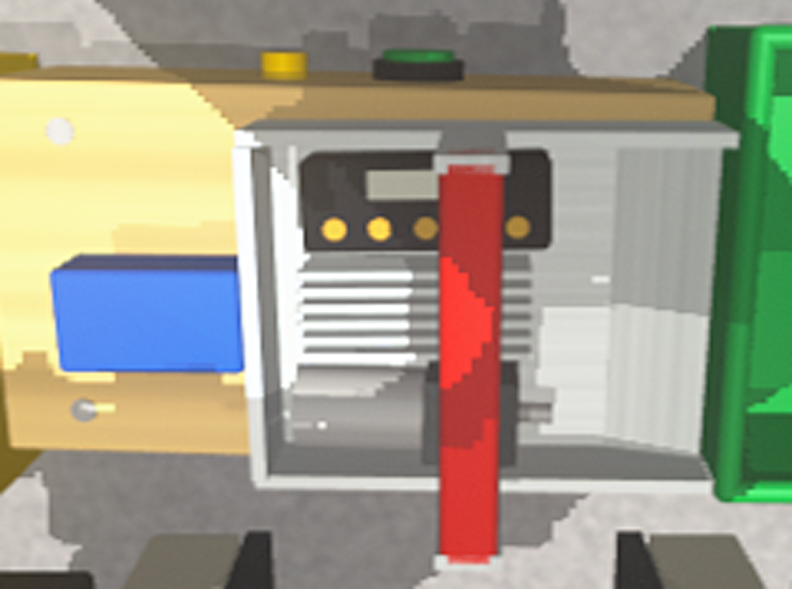

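View pics/w6b.png

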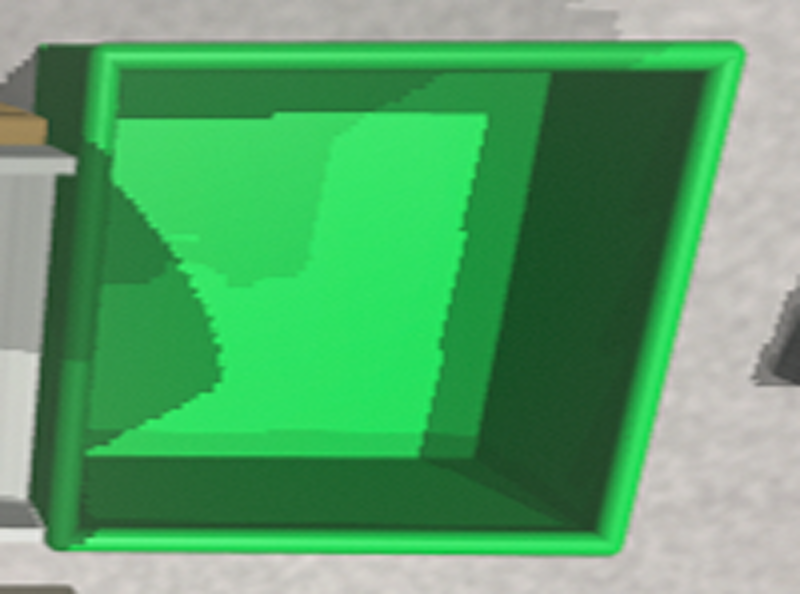

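Run:
```python
from h import *
st=json.load(open('w6.json')); c=cam('wrist',st)
a=lambda x,y:(190+x/3.3,115+y/3.1)
b=lambda x,y:(395+x/4,110+y/3.3)
def s(n,f,us,z): P=np.array([onz(c,f(*u),z) for u in us]); print(n,P[:,:2].round(4).tolist(),P.mean(0)[:2].round(4))
s('bar',a,[(440,165),(500,165),(440,557),(498,557)],.164)
s('grip',a,[(53,270),(240,270),(243,370),(62,370)],.12)
s('backwall outer',a,[(236,145),(255,487)],.118)
s('spout walltop',a,[(737,140),(715,487)],.114)
s('rim outer',b,[(92,45),(743,45),(620,553),(50,548)],.078)
s('step end',a,[(715,105),(250,450)],.074)
```

```text
bar [[0.3793, 0.0518], [0.3787, 0.0645], [0.4775, 0.0559], [0.4767, 0.0696]] [0.4281 0.0605]
grip [[0.4185, -0.048], [0.4161, 0.0004], [0.4448, 0.0009], [0.4473, -0.0474]] [ 0.4317 -0.0235]
backwall outer [[0.3827, -0.0006], [0.4813, 0.0035]] [0.432  0.0014]
spout walltop [[0.3761, 0.1239], [0.4758, 0.1297]] [0.426  0.1268]
rim outer [[0.3479, 0.1316], [0.3418, 0.273], [0.4888, 0.2807], [0.4953, 0.1391]] [0.4185 0.2061]
step end [[0.3704, 0.1248], [0.4877, -0.006]] [0.429  0.0594]
```

```bash
cat > kin.py <<'E'
import numpy as np, glob, json
from scipy.spatial.transform import Rotation as Ro
from scipy.optimize import least_squares
def fk(p,q,s4=1,s6=-1):
    h,a1,L2x,L2z,Fx,Fz,wz,T,dy1,dy2=p; q=np.radians(q)
    E=lambda a,v:Ro.from_euler(a,v)
    R=E('z',q[0]); x=np.array([0,0,h])+R.apply([a1,dy1,0])
    R=R*E('y',q[1]); x=x+R.apply([L2x,0,L2z])
    R=R*E('y',-q[2]); x=x+R.apply([Fx,0,Fz])
    R=R*E('x',s4*q[3])*E('y',-q[4]); x=x+R.apply([0,dy2,wz])
    R=R*E('x',s6*q[5]); x=x+R.apply([T,0,0])
    return x,R   # tool z = R x
E
cat > fit.py <<'E'
from kin import *
D=[([84.91888,20.5881,.63308,-.02217,-70.13644,-16.50583],[.24818466,.62717163,.22564854],[179.906377,-.006007,-21.5945716])]
for f in sorted(glob.glob('*.json')):
    if f=='kin.json': continue
    s=json.load(open(f)); D.append((s['joints'],s['tcp_pos'],s['eef_rot']))
best=None
for s4 in(1,-1):
  for s6 in (1,-1):
    # find constant tool rot
    Rs=[(fk(np.zeros(10),d[0],s4,s6)[1].inv()*Ro.from_euler('xyz',d[2],degrees=True)) for d in D]
    C=Ro.concatenate(Rs).mean(); err=[np.degrees((C.inv()*x).magnitude()) for x in Rs]
    def res(p): return np.concatenate([fk(p,d[0],s4,s6)[0]-d[1] for d in D]+[1e-3*(p-p0)])
    p0=np.array([.35,.05,0,.35,.35,0,0,.3,-.1,-.09])
    o=least_squares(res,p0); print(s4,s6,np.max(err).round(3),np.abs(o.fun[:3*len(D)]).max().round(5),o.x.round(4),C.as_euler('xyz',degrees=True).round(1))
E
python3 fit.py
```

```text
1 1 153.233 0.00472 [-0.4541 -0.0702 -0.0094  0.6252  0.4696 -0.011   0.0708 -0.2624 -0.5006
  0.3078] [108.6 -83.6  73.3]
1 -1 2.564 0.00472 [-0.4541 -0.0702 -0.0094  0.6252  0.4696 -0.011   0.0708 -0.2624 -0.5006
  0.3078] [-88.6  -0.9 -88.9]
-1 1 150.47 0.0 [ 1.990e-01 -3.000e-04  0.000e+00  6.016e-01  4.636e-01  0.000e+00
  3.000e-04  3.782e-01 -3.000e-04 -1.915e-01] [ 90.  -86.7  90. ]
-1 -1 0.0 0.0 [ 1.990e-01 -3.000e-04  0.000e+00  6.016e-01  4.636e-01  0.000e+00
  3.000e-04  3.782e-01 -3.000e-04 -1.915e-01] [-90.   0. -90.]
```

```bash
cat >> kin.py <<'E'
P=[.199,0,0,.6016,.4636,0,0,.3782,0,-.1915]
P=np.array([1.990e-01,-3e-4,0,6.016e-01,4.636e-01,0,3e-4,3.782e-01,-3e-4,-1.915e-01])
C=Ro.from_euler('xyz',[-90,0,-90],degrees=True)
def FK(q): x,R=fk(P,q,-1,-1); return x,R*C
LO=np.array([-176.03,-82.01,-58.28,-173.87,-174.79,-173.66]);HI=np.array([176.03,121.73,71.71,95.51,-.11,173.66])
def IK(x,R,q0):
    def f(q):
        a,b=FK(q); return np.r_[(a-x)*10,(R*b.inv()).as_rotvec()*3]
    o=least_squares(f,np.clip(q0,LO+.01,HI-.01),bounds=(LO,HI),x_scale=30); return o.x,np.abs(o.fun).max()
def tray_pose(mid_feet,yaw,th):  # returns fn tray->world ; th swing deg about tray y (spout down)
    pass
E
cat > sw.py <<'E'
from kin import *
yaw=-87.2
Rt0=Ro.from_euler('z',yaw,degrees=True)
rim=np.array([.4256,.1385,.076]) # on the rim axis, in tray plane
def tool(al,flip):
    # tool axes in tray frame: z dir
    a=np.radians(al); z=np.array([-np.sin(a),0,-np.cos(a)]); y=np.array([0,1.,0])*flip; x=np.cross(y,z)
    return Ro.from_matrix(np.c_[x,y,z])
Q=json.load(open('s6.json'))['joints']
if __name__=='__main__':
  for flip in(1,-1):
   for al in(0,15,30,45):
    q=np.array(Q); print('flip',flip,'al',al)
    for th in range(0,91,15):
        Rt=Rt0*Ro.from_euler('y',-th,degrees=True)
        # tray x (tail) should go up: Ry(-th): x->(cos,0,sin)
        R=Rt*tool(al,flip)
        g=rim+Rt.apply([.138,0,.030]); tcp=g+R.apply([0,0,.0188])
        best=None
        for s in [q]+([q+np.array([0,0,0,0,0,180]),q+np.array([0,0,0,0,0,90]),q-np.array([0,0,0,0,0,60])] if th==0 else []):
            qq,e=IK(tcp,R,s)
            if best is None or e<best[1]: best=(qq,e)
        q=best[0]; print(th,tcp.round(3),R.as_euler('xyz',degrees=True).round(0),q.round(0),best[1].round(4))
E
python3 sw.py
```

```text
flip 1 al 0
0 [0.432 0.001 0.087] [-180.    0.   93.] [ 26.   6. -40.   0. -44. 156.] 0.0
15 [0.432 0.008 0.123] [-180.   15.   93.] [ 39.   5. -43.  15. -52. 133.] 0.0
30 [0.431 0.025 0.155] [-180.   30.   93.] [ 49.   8. -42.  23. -64. 119.] 0.0
45 [0.43  0.049 0.182] [180.  45.  93.] [ 56.  15. -39.  26. -76. 111.] 0.0
60 [0.428 0.079 0.201] [180.  60.  93.] [ 62.  24. -36.  27. -87. 105.] 0.0
75 [0.427 0.114 0.212] [180.  75.  93.] [ 65.  34. -32.  27. -97. 101.] 0.0
90 [0.425 0.15  0.214] [87. 90.  0.] [  67.   44.  -28.   27. -106.   98.] 0.0
flip 1 al 15
0 [0.432 0.006 0.088] [180. -15.  93.] [  10.    9.  -30.  -21.  -51. -174.] 0.063
15 [0.432 0.013 0.122] [-180.    0.   93.] [  13.    6.  -30.  -15.  -53. -174.] 0.6263
30 [0.431 0.029 0.153] [180.  15.  93.] [  16.    5.  -29.   -9.  -56. -174.] 1.1594
45 [0.43  0.053 0.179] [180.  30.  93.] [  20.    4.  -27.   -2.  -61. -174.] 1.6176
60 [0.428 0.082 0.197] [-180.   45.   93.] [  27.    6.  -23.    5.  -69. -174.] 1.9215
75 [0.427 0.116 0.208] [180.  60.  93.] [  36.   12.  -18.   14.  -80. -174.] 2.0754
90 [0.425 0.15  0.
[... 2909 characters left out ...]
 -28.  23. -92. -75.] 0.0
flip -1 al 45
0 [0.432 0.014 0.093] [180.  45. -87.] [-14.  22. -18. -45. -73.  39.] 0.0
15 [0.431 0.023 0.124] [180.  30. -87.] [ -1.  10. -22. -34. -64.  21.] 0.0
30 [0.43  0.039 0.153] [180.  15. -87.] [ 17.   3. -28. -17. -57.  -5.] 0.0
45 [0.429 0.062 0.176] [180.   0. -87.] [ 34.  -0. -32.   0. -58. -32.] 0.0
60 [0.428 0.091 0.192] [180. -15. -87.] [ 48.   3. -34.  12. -65. -51.] 0.0
75 [0.426 0.122 0.201] [180. -30. -87.] [ 57.  10. -32.  18. -74. -63.] 0.0
90 [0.425 0.155 0.201] [180. -45. -87.] [ 63.  19. -28.  20. -84. -71.] 0.0<sys>:0: UserWarning: Gimbal lock detected. Setting third angle to zero since it is not possible to uniquely determine all angles.
```

Run:
```python
from h import *
R=Ro.from_euler('xyz',[180,30,-87.2],degrees=True)
print(R.as_matrix()[:,2]); delta([.435,-.063,.2],R)
```

```text
[-0.02442488  0.49940307 -0.8660254 ]
 d [ 0.0085 -0.1199 -0.0644] w [ 0.4481 -0.3568  1.5482] F [-0.1  0.7 -1.5] M [ 0.14 -0.1   0.  ] j [  36.    -5.1  -25.6    2.1  -70.2 -124.3]
```

Emit:
carry_out:
  plan:
    - [0, -0.008, 0.001, 0.028, -0.0223, 0.0968]
    - [0, -0.008, 0.001, 0.028, -0.0223, 0.0968]
    - [0, -0.008, 0.001, 0.028, -0.0223, 0.0968]
    - [0, -0.008, 0.001, 0.028, -0.0223, 0.0968]
    - [0, -0.008, 0.001, 0.028, -0.0223, 0.0968]
    - [0, -0.008, 0.001, 0.028, -0.0223, 0.0968]
    - [0, -0.008, 0.001, 0.028, -0.0223, 0.0968]
    - [0, -0.008, 0.001, 0.028, -0.0223, 0.0968]
    - [0, -0.008, 0.001, 0.028, -0.0223, 0.0968]
    - [0, -0.008, 0.001, 0.028, -0.0223, 0.0968]
  fingers: -0.36

```text
time_s: 11.9
tcp_pos: [0.4191, -0.0242, 0.2631]
eef_rot: [174.9, 18.8, -120.3]
contact_force: [-0.4, -0.7, 0.3]
gripper_width: 0.0597
```

Run:
```python
from h import *
R=Ro.from_euler('xyz',[180,30,-87.2],degrees=True)
delta([.435,-.063,.2],R)
```

```text
d [ 0.0159 -0.0388 -0.0631] w [ 0.1723 -0.1265  0.5389] F [-0.4 -0.7  0.3] M [-1.    0.24 -0.02] j [  5.3  -5.8 -20.3 -19.5 -69.7 -28.8]
```

Emit:
carry_out:
  plan:
    - [0.002, -0.006, -0.006, 0.028, -0.02, 0.09]
    - [0.002, -0.006, -0.008, 0.028, -0.02, 0.09]
    - [0.002, -0.006, -0.008, 0.028, -0.02, 0.09]
    - [0.002, -0.006, -0.008, 0.028, -0.02, 0.09]
    - [0.002, -0.006, -0.008, 0.028, -0.02, 0.09]
    - [0.002, -0.005, -0.008, 0.02, -0.015, 0.06]
    - [0.001, -0.002, -0.006, 0.01, -0.006, 0.02]
    - [0, 0, 0, 0, 0, 0]

```text
time_s: 12.57
tcp_pos: [0.4279, -0.0651, 0.1999]
eef_rot: [179.4, 30.8, -86.6]
contact_force: [-1.0, 1.1, -0.5]
gripper_width: 0.0597
```

Run:
```python
from h import *
R=Ro.from_euler('xyz',[180,30,-87.2],degrees=True)
delta([.435,-.063,.17],R); shot('wrist','w7')
```

```text
d [ 0.0071  0.0021 -0.0299] w [-0.0142 -0.0101 -0.0166] F [-1.   1.1 -0.5] M [-1.62 -0.13  0.01] j [-11.4   9.1 -13.6 -30.2 -78.4  24.2]
12.5667 [ 0.4279 -0.0651  0.1999] [179.38  30.85 -86.56] [-11.38   9.15 -13.61 -30.21 -78.37  24.15]
```

View pics/w7.png

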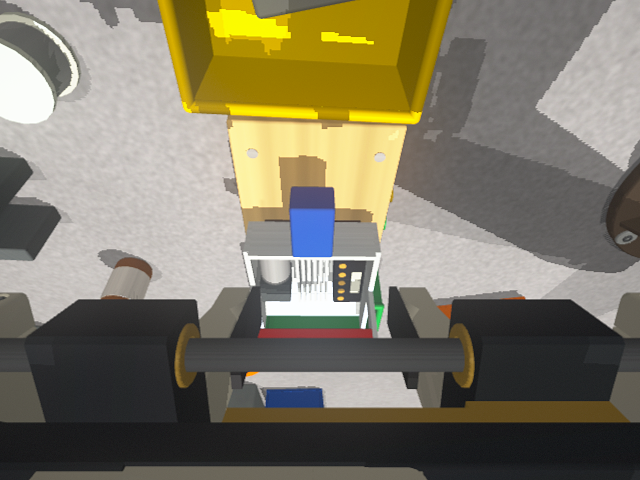

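Run:
```python
from h import *
st=json.load(open('w7.json')); c=cam('wrist',st)
for u in [(291,189),(334,188),(292,255),(333,255)]: print(onz(c,u,.12).round(4))
print(proj(c,[.433,-.0269,.108]))
im=cv2.imread('pics/w7.png'); cv2.imwrite('pics/w7a.png',cv2.resize(im[170:330,220:410],None,fx=4,fy=3.7,interpolation=2))
```

```text
[ 0.4468 -0.0659  0.12  ]
[ 0.4208 -0.0682  0.12  ]
[ 0.4462 -0.0024  0.12  ]
[ 0.4161 -0.004   0.12  ]
[311.44988472 220.69520748]
```

View pics/w7a.png

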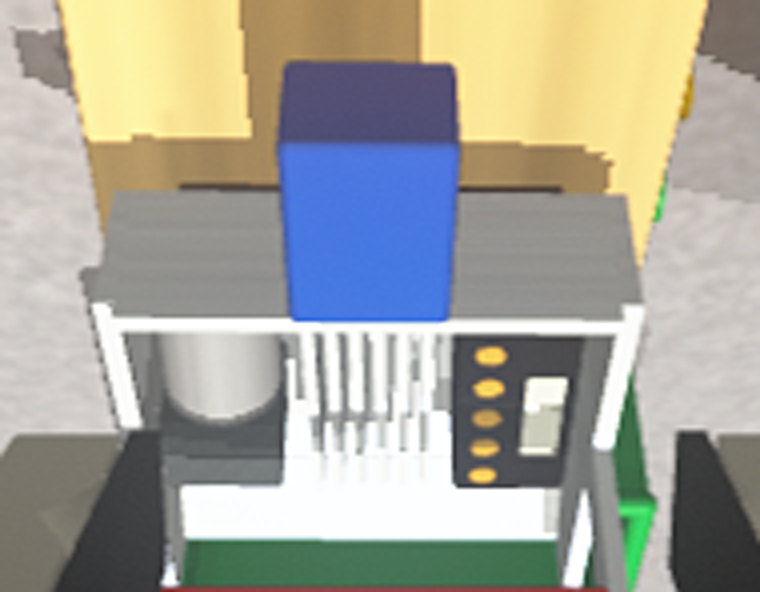

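Run:
```python
from h import *
st=json.load(open('w7.json')); c=cam('wrist',st)
P=[onz(c,u,.12).round(4) for u in [(290.2,208.6),(334.5,208.6),(293.2,256.5),(332,256.5)]]; print(P)
print((P[0]+P[1])/2,(P[2]+P[3])/2)
R=Ro.from_euler('xyz',[180,30,-87.2],degrees=True)
delta([.4325+.0022,-.0175-.045,.0917+.078],R,'pre90'); delta([.4325,-.0175,.0917],R,'grasp')
```

```text
[array([ 0.4474, -0.0494,  0.12  ]), array([ 0.419, -0.051,  0.12 ]), array([ 0.4453, -0.0007,  0.12  ]), array([ 0.4166, -0.0022,  0.12  ])]
[ 0.4332 -0.0502  0.12  ] [ 0.43095 -0.00145  0.12   ]
pre90 d [ 0.0069  0.0024 -0.0306] w [-0.0135 -0.0105 -0.0154] F [ 1.3  0.1 -0.1] M [-1.7  -0.18  0.  ] j [-11.3   9.1 -13.6 -30.2 -78.4  24. ]
grasp d [ 0.0047  0.0474 -0.1086] w [-0.0135 -0.0105 -0.0154] F [ 1.3  0.1 -0.1] M [-1.7  -0.18  0.  ] j [-11.3   9.1 -13.6 -30.2 -78.4  24. ]
```

The grip's top face spans (290,209)–(334,209) to (293,256)–(332,256), i.e. 30 x 50 mm and where expected. Aligning, then approaching along the tool axis.

Emit:
carry_out:
  plan:
    - [0.002, 0, -0.006, -0.005, -0.004, -0.006]
    - [0.002, 0.001, -0.007, -0.005, -0.004, -0.006]
    - [0.002, 0.001, -0.007, -0.003, -0.003, -0.004]
    - [0.001, 0, -0.007, 0, 0, 0]
    - [0, 0, -0.004, 0, 0, 0]
    - [0, 0, 0, 0, 0, 0]

```text
time_s: 13.12
tcp_pos: [0.4344, -0.061, 0.1669]
eef_rot: [-179.9, 29.8, -87.4]
contact_force: [0.3, 1.0, 0.4]
gripper_width: 0.0596
```

Run:
```python
from h import *
R=Ro.from_euler('xyz',[180,30,-87.2],degrees=True)
delta([.432,-.018,.0917],R,'grasp')
```

```text
grasp d [-0.0024  0.043  -0.0752] w [0.0026 0.0016 0.0041] F [0.3 1.  0.4] M [-1.62 -0.09  0.01] j [-10.4  10.5 -16.2 -30.5 -73.   24.6]
```

Emit:
carry_out:
  plan:
    - [0, 0.005, -0.008, 0, 0, 0.001]
    - [0, 0.006, -0.01, 0, 0, 0.001]
    - [0, 0.006, -0.01, 0, 0, 0.001]
    - [-0.001, 0.006, -0.01, 0, 0, 0.001]
    - [-0.001, 0.006, -0.01, 0, 0, 0]
    - [0, 0.005, -0.009, 0, 0, 0]
    - [0, 0.003, -0.005, 0, 0, 0]
    - [0, 0, 0, 0, 0, 0]

```text
time_s: 13.78
tcp_pos: [0.4319, -0.0194, 0.0992]
eef_rot: [-179.8, 29.8, -87.1]
contact_force: [-0.5, 0.9, 0.5]
gripper_width: 0.0596
```

Run:
```python
from h import *
R=Ro.from_euler('xyz',[180,30,-87.2],degrees=True)
delta([.432,-.018,.0917],R,'grasp')
```

```text
grasp d [ 0.0001  0.0014 -0.0075] w [ 0.0032  0.0032 -0.0005] F [-0.5  0.9  0.5] M [-1.58 -0.08  0.  ] j [ -6.   13.8 -21.8 -33.3 -63.5  26.4]
```

Emit:
carry_out:
  plan:
    - [0, 0.001, -0.003, 0.001, 0.001, 0]
    - [0, 0.001, -0.003, 0.001, 0.001, 0]
    - [0, 0, -0.0015, 0, 0, 0]
    - [0, 0, 0, 0, 0, 0]

```text
time_s: 14.12
tcp_pos: [0.4325, -0.0174, 0.0913]
eef_rot: [-179.9, 29.9, -87.1]
contact_force: [0.2, -0.5, 0.8]
gripper_width: 0.0596
```

Emit:
carry_out:
  plan:
    - [0, 0, 0, 0, 0, 0]
    - [0, 0, 0, 0, 0, 0]
    - [0, 0, 0, 0, 0, 0]
    - [0, 0, 0, 0, 0, 0]
    - [0, 0, 0, 0, 0, 0]
    - [0, 0, 0, 0, 0, 0]
  fingers: 1
  force: 35

```text
time_s: 14.62
tcp_pos: [0.4333, -0.0182, 0.0922]
eef_rot: [-179.8, 29.9, -87.1]
contact_force: [0.7, 0.3, -1.7]
gripper_width: 0.0297
```

Run:
```python
from h import *
R=Ro.from_euler('xyz',[180,30,-87.2],degrees=True)
delta([.432,-.018,.0917],R,'grasp'); im,_=shot('wrist','w8')
```

```text
grasp d [-0.0013  0.0002 -0.0005] w [ 0.002   0.0038 -0.0002] F [ 0.7  0.3 -1.7] M [-1.84 -0.08  0.02] j [ -5.9  14.5 -22.  -33.7 -62.8  27. ]
14.6167 [ 0.4333 -0.0182  0.0922] [-179.75   29.88  -87.06] [ -5.93  14.51 -21.98 -33.65 -62.79  27.  ]
```

View pics/w8.png

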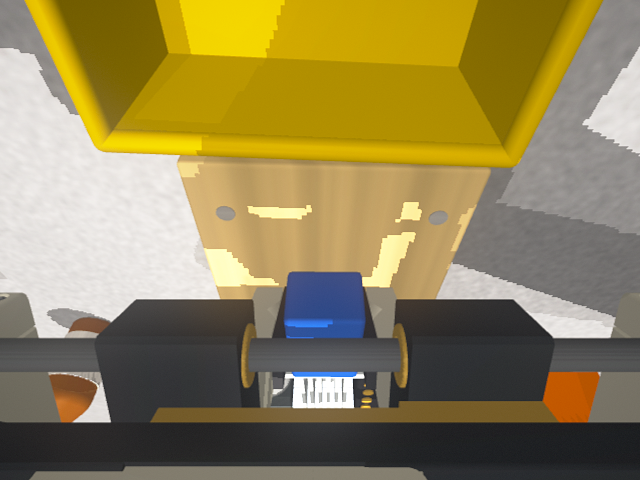

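Emit:
carry_out:
  plan:
    - [0, 0.003, 0.001, 0, 0, 0]
    - [0, 0.004, 0.0005, 0, 0, 0]
    - [0, 0.004, 0.0005, 0, 0, 0]
    - [0, 0.004, 0.0005, 0, 0, 0]
    - [0, 0.003, 0.0005, 0, 0, 0]
    - [0, 0, 0, 0, 0, 0]

```text
time_s: 15.17
tcp_pos: [0.432, 0.0013, 0.094]
eef_rot: [-179.9, 29.8, -87.2]
contact_force: [0.5, 0.5, -5.0]
gripper_width: 0.0299
```

Emit:
carry_out:
  plan:
    - [0, 0.002, 0, 0, 0, 0]
    - [0, 0.002, 0, 0, 0, 0]
    - [0, 0, 0, 0, 0, 0]

```text
time_s: 15.42
tcp_pos: [0.4318, 0.0061, 0.0939]
eef_rot: [-179.9, 29.8, -87.1]
contact_force: [0.3, -0.5, -4.1]
gripper_width: 0.0297
```

Emit:
carry_out:
  plan:
    - [0, 0.002, 0, 0, 0, 0]
    - [0, 0.001, 0, 0, 0, 0]

```text
time_s: 15.58
tcp_pos: [0.4318, 0.0092, 0.0939]
eef_rot: [-179.9, 29.8, -87.1]
contact_force: [0.1, -0.2, -5.5]
gripper_width: 0.0295
```

Emit:
carry_out:
  plan:
    - [0, 0.0015, -0.0005, 0, 0, 0]
    - [0, 0.0015, -0.0005, 0, 0, 0]

```text
time_s: 15.75
tcp_pos: [0.4323, 0.01, 0.093]
eef_rot: [-179.9, 29.6, -87.0]
contact_force: [-2.0, -11.1, -0.9]
gripper_width: 0.0297
```

Emit:
carry_out:
  plan:
    - [0, 0.0015, 0, 0, 0, 0]
    - [0, 0.001, 0, 0, 0, 0]

```text
time_s: 15.92
tcp_pos: [0.4326, 0.0101, 0.0931]
eef_rot: [-179.8, 29.3, -87.0]
contact_force: [-0.3, -4.0, -2.9]
gripper_width: 0.03
```

Hook strip met the rim (−11 N in y at TCP y=0.010). I'll work out the swing targets about the rim axis.

```bash
cat > swing.py <<'E'
import sys
from h import *
ax=-np.array([.9988,.0489,0])
R0=Ro.from_euler('xyz',[-179.8,29.7,-87.05],degrees=True)
e=np.array([.0489,-.9988,0])
# pivot in the tray plane
piv=np.array([.4326,.0101,0])-e*.129; piv[2]=.076
a,b=.129,.0142
def tgt(th):
    t=np.radians(th); p=piv+e*(a*np.cos(t)-b*np.sin(t))+np.array([0,0,a*np.sin(t)+b*np.cos(t)])
    return p,Ro.from_rotvec(ax*t)*R0
if __name__=='__main__':
    st=r.get_state(); R=Ro.from_euler('xyz',st['eef_rot'],degrees=True)
    w=(R*R0.inv()).as_rotvec(); th=np.degrees(w@ax); print('theta now',th.round(2),'off-axis',np.degrees(w-ax*(w@ax)).round(2),'piv',piv)
    p,_=tgt(th); d=st['tcp_pos']-p; rd=p-piv; rd[:2]-=0; rd/=np.linalg.norm(rd); print('pos err',d.round(4),'radial',(d@rd).round(4))
    prev=(st['tcp_pos'],R)
    for x in map(float,sys.argv[1:]):
        p,q=tgt(x); print(x,'d',(p-prev[0]).round(4),'w',(q*prev[1].inv()).as_rotvec().round(4)); prev=(p,q)
    print('F',st['contact_force'].round(1),'M',st['moment'].round(2),st['gripper_width'].round(4),'j',st['joints'].round(0),st['time_s'])
E
python3 swing.py 3 6 9 12 15
```

```text
theta now 0.36 off-axis [-0.    0.02  0.1 ] piv [0.4262919 0.1389452 0.076    ]
pos err [ 0.     -0.0001  0.0021] radial 0.0004
3.0 d [-0.0001  0.001   0.0038] w [-0.046  -0.0026 -0.0017]
6.0 d [-0.0001  0.0013  0.0067] w [-0.0523 -0.0026  0.    ]
9.0 d [-0.0001  0.0016  0.0066] w [-0.0523 -0.0026  0.    ]
12.0 d [-0.0001  0.002   0.0065] w [-0.0523 -0.0026 -0.    ]
15.0 d [-0.0001  0.0023  0.0064] w [-0.0523 -0.0026 -0.    ]Traceback (most recent call last):
  File "swing.py", line 19, in <module>
    print('F',st['contact_force'].round(1),'M',st['moment'].round(2),st['gripper_width'].round(4),'j',st['joints'].round(0),st['time_s'])
                                                                     ^^^^^^^^^^^^^^^^^^^^^^^^^
AttributeError: 'float' object has no attribute 'round'
```

```bash
sed -i "s/st\['gripper_width'\].round(4)/round(st['gripper_width'],4)/" swing.py
```

Emit:
carry_out:
  plan:
    - [0, 0.001, 0.0038, -0.046, -0.0026, 0]
    - [0, 0.0013, 0.0066, -0.0523, -0.0026, 0]
    - [0, 0.0016, 0.0066, -0.0523, -0.0026, 0]

```text
time_s: 16.17
tcp_pos: [0.4322, 0.0126, 0.1093]
eef_rot: [179.9, 20.6, -87.4]
contact_force: [-2.1, -0.7, 1.2]
gripper_width: 0.0298
```

```bash
python3 swing.py 12 15 18
```

```text
theta now 9.06 off-axis [-0.01  0.28 -0.22] piv [0.4262919 0.1389452 0.076    ]
pos err [-0.0002 -0.0014 -0.001 ] radial 0.001
12.0 d [0.0001 0.0033 0.0074] w [-0.051  -0.007   0.0042]
15.0 d [-0.0001  0.0023  0.0064] w [-0.0523 -0.0026 -0.    ]
18.0 d [-0.0001  0.0026  0.0063] w [-0.0523 -0.0026 -0.    ]
F [-2.1 -0.7  1.2] M [-0.79  0.93  0.8 ] 0.0298 j [  7.   8. -27. -25. -56.  10.] 16.1667
```

Emit:
carry_out:
  plan:
    - [0, 0.003, 0.007, -0.051, -0.005, 0.002]
    - [0, 0.0025, 0.0064, -0.0523, -0.0026, 0]
    - [0, 0.0026, 0.0063, -0.0523, -0.0026, 0]
    - [0, 0.003, 0.0062, -0.0523, -0.0026, 0]

```text
time_s: 16.5
tcp_pos: [0.4318, 0.0242, 0.1374]
eef_rot: [-179.8, 8.3, -87.4]
contact_force: [0.1, -1.3, -5.2]
gripper_width: 0.0296
```

```bash
python3 swing.py 24 27 30 33 36; python3 -c "
from h import *
im,_=shot('scene','s9'); cv2.imwrite('pics/s9c.png',cv2.resize(im[120:320,220:460],None,fx=3,fy=3,interpolation=2))"
```

```text
theta now 21.43 off-axis [-0.    0.04 -0.31] piv [0.4262919 0.1389452 0.076    ]
pos err [-0.0001  0.      0.0011] radial 0.0005
24.0 d [-0.      0.0028  0.004 ] w [-0.0449 -0.0017  0.0054]
27.0 d [-0.0002  0.0036  0.0058] w [-0.0523 -0.0026 -0.    ]
30.0 d [-0.0002  0.0039  0.0056] w [-0.0523 -0.0026 -0.    ]
33.0 d [-0.0002  0.0042  0.0054] w [-0.0523 -0.0026  0.    ]
36.0 d [-0.0002  0.0044  0.0051] w [-0.0523 -0.0026 -0.    ]
F [ 0.1 -1.3 -5.2] M [-1.08  0.1  -0.01] 0.0296 j [ 22.   3. -32. -10. -53. -14.] 16.5
16.5 [0.4318 0.0242 0.1374] [-179.83    8.27  -87.38] [ 21.82   2.52 -31.83  -9.71 -53.15 -13.55]
```

View pics/s9c.png

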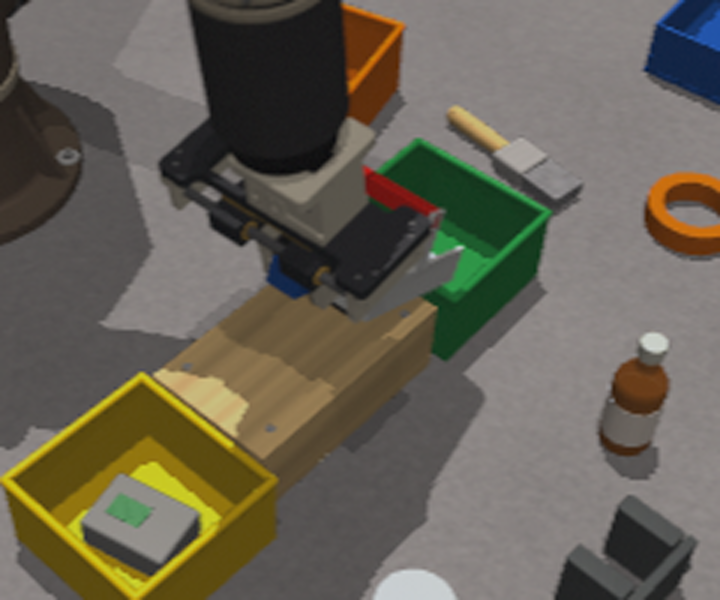

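Emit:
carry_out:
  plan:
    - [0, 0.003, 0.0035, -0.045, -0.0017, 0.003]
    - [0, 0.0036, 0.0053, -0.0523, -0.0026, 0]
    - [0, 0.004, 0.0053, -0.0523, -0.0026, 0]
    - [0, 0.0042, 0.0052, -0.0523, -0.0026, 0]

```text
time_s: 16.88
tcp_pos: [0.4305, 0.0392, 0.159]
eef_rot: [-179.8, -3.8, -87.2]
contact_force: [-0.1, 0.0, -3.8]
gripper_width: 0.0298
```

```bash
python3 swing.py 36 39 42 45 48
```

```text
theta now 33.47 off-axis [ 0.   -0.03 -0.14] piv [0.4262919 0.1389452 0.076    ]
pos err [-0.0007 -0.0001  0.0001] radial 0.0001
36.0 d [0.0005 0.0038 0.0043] w [-0.0442 -0.0009  0.0021]
39.0 d [-0.0002  0.0047  0.0049] w [-0.0523 -0.0026  0.    ]
42.0 d [-0.0002  0.0049  0.0047] w [-0.0523 -0.0026  0.    ]
45.0 d [-0.0003  0.0052  0.0044] w [-0.0523 -0.0026 -0.    ]
48.0 d [-0.0003  0.0054  0.0041] w [-0.0523 -0.0026  0.    ]
F [-0.1  0.  -3.8] M [ 0.14  0.04 -0.  ] 0.0298 j [ 35.   1. -36.   4. -56. -34.] 16.8833
```

Emit:
carry_out:
  plan:
    - [0, 0.0038, 0.0033, -0.044, -0.001, 0.002]
    - [0, 0.0047, 0.0042, -0.0523, -0.0026, 0]
    - [0, 0.0049, 0.0045, -0.0523, -0.0026, 0]
    - [0, 0.0052, 0.0044, -0.0523, -0.0026, 0]

```text
time_s: 17.22
tcp_pos: [0.4296, 0.0581, 0.1777]
eef_rot: [-179.8, -15.6, -87.2]
contact_force: [0.3, 0.1, -4.4]
gripper_width: 0.0297
```

```bash
python3 swing.py 48 51 54 57 60; python3 -c "
from h import *
im,_=shot('scene','s10'); cv2.imwrite('pics/s10c.png',cv2.resize(im[120:320,220:460],None,fx=3,fy=3,interpolation=2))"
```

```text
theta now 45.29 off-axis [ 0.   -0.02 -0.12] piv [0.4262919 0.1389452 0.076    ]
pos err [-0.0007 -0.0003  0.    ] radial 0.0002
48.0 d [0.0004 0.0052 0.0037] w [-0.0472 -0.0012  0.0017]
51.0 d [-0.0003  0.0056  0.0038] w [-0.0523 -0.0026 -0.    ]
54.0 d [-0.0003  0.0058  0.0035] w [-0.0523 -0.0026 -0.    ]
57.0 d [-0.0003  0.006   0.0032] w [-0.0523 -0.0026  0.    ]
60.0 d [-0.0003  0.0061  0.0029] w [-0.0523 -0.0026 -0.    ]
F [ 0.3  0.1 -4.4] M [ 1.28  0.04 -0.01] 0.0297 j [ 45.   2. -37.  13. -62. -49.] 17.2167
17.2167 [0.4296 0.0581 0.1777] [-179.84  -15.59  -87.18] [ 45.02   2.35 -36.68  13.14 -62.1  -49.48]
```

View pics/s10c.png

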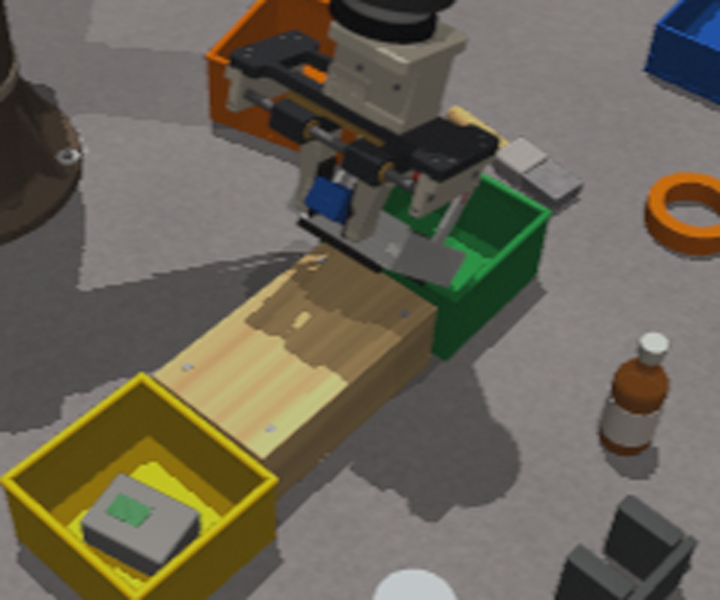

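Gripper still carries the weight, so the hook isn't quite bearing. I lower gently till the rim takes it.

Emit:
carry_out:
  plan:
    - [0, 0, -0.0015, 0, 0, 0]
    - [0, 0, -0.001, 0, 0, 0]

```text
time_s: 17.43
tcp_pos: [0.4306, 0.0585, 0.1775]
eef_rot: [-179.9, -16.1, -86.9]
contact_force: [-0.2, -2.6, 7.7]
gripper_width: 0.03
```

Emit:
carry_out:
  plan:
    - [0, 0, -0.001, 0, 0, 0]
    - [0, 0, -0.001, 0, 0, 0]

```text
time_s: 17.6
tcp_pos: [0.4307, 0.058, 0.1772]
eef_rot: [-179.9, -16.0, -86.9]
contact_force: [-2.8, -1.4, 7.8]
gripper_width: 0.0298
```

```bash
python3 swing.py 48 51
```

```text
theta now 45.67 off-axis [ 0.   -0.04  0.11] piv [0.4262919 0.1389452 0.076    ]
pos err [ 0.0005 -0.0011 -0.001 ] radial -0.0001
48.0 d [-0.0008  0.0053  0.0042] w [-0.0406 -0.0022 -0.002 ]
51.0 d [-0.0003  0.0056  0.0038] w [-0.0523 -0.0026 -0.    ]
F [-2.8 -1.4  7.8] M [ 0.14  0.94 -0.36] 0.0298 j [ 45.   3. -37.  13. -62. -50.] 17.6
```

Bearing on the rim now (about 12 N). Continuing with a slight downward bias.

Emit:
carry_out:
  plan:
    - [0, 0.005, 0.003, -0.045, -0.0022, 0]
    - [0, 0.0055, 0.0032, -0.0523, -0.0026, 0]
    - [0, 0.0057, 0.003, -0.0523, -0.0026, 0]
    - [0, 0.0059, 0.0027, -0.0523, -0.0026, 0]

```text
time_s: 17.93
tcp_pos: [0.4298, 0.0789, 0.1908]
eef_rot: [-179.9, -27.1, -87.4]
contact_force: [-1.8, 0.3, 1.7]
gripper_width: 0.03
```

```bash
sed -i 's/piv\[2\]=.076/piv[2]=.075/' swing.py; python3 swing.py 60 63 66 69
```

```text
theta now 56.8 off-axis [-0.01  0.17 -0.32] piv [0.4262919 0.1389452 0.075    ]
pos err [ 0.0007 -0.0013  0.0001] radial 0.0007
60.0 d [-0.001   0.0079  0.003 ] w [-0.0558 -0.0025  0.0062]
63.0 d [-0.0003  0.0063  0.0026] w [-0.0523 -0.0026  0.    ]
66.0 d [-0.0003  0.0064  0.0022] w [-0.0523 -0.0026 -0.    ]
69.0 d [-0.0003  0.0065  0.0019] w [-0.0523 -0.0026  0.    ]
F [-1.8  0.3  1.7] M [ 1.91  0.78 -0.18] 0.03 j [ 53.   7. -35.  18. -70. -60.] 17.9333
```

Emit:
carry_out:
  plan:
    - [-0.0005, 0.0065, 0.0025, -0.054, -0.0025, 0.003]
    - [0, 0.006, 0.002, -0.0523, -0.0026, 0]
    - [0, 0.0062, 0.0017, -0.0523, -0.0026, 0]
    - [0, 0.0063, 0.0013, -0.0523, -0.0026, 0]

```text
time_s: 18.27
tcp_pos: [0.4291, 0.1045, 0.2006]
eef_rot: [179.9, -39.3, -87.3]
contact_force: [-2.0, 1.4, 3.7]
gripper_width: 0.0301
```

```bash
python3 swing.py 72 75 78 81 84; python3 -c "
from h import *
im,_=shot('scene','s11'); cv2.imwrite('pics/s11c.png',cv2.resize(im[120:320,220:460],None,fx=3,fy=3,interpolation=2))"
```

```text
theta now 68.99 off-axis [-0.02  0.3  -0.25] piv [0.4262919 0.1389452 0.075    ]
pos err [ 0.0012 -0.0015  0.0001] radial 0.0005
72.0 d [-0.0015  0.0081  0.0015] w [-0.0523 -0.0041  0.0062]
75.0 d [-0.0003  0.0067  0.0012] w [-0.0523 -0.0026 -0.    ]
78.0 d [-0.0003  0.0067  0.0009] w [-0.0523 -0.0026  0.    ]
81.0 d [-0.0003  0.0068  0.0005] w [-0.0523 -0.0026  0.    ]
84.0 d [-0.0003  0.0068  0.0001] w [-0.0523 -0.0026  0.    ]
F [-2.   1.4  3.7] M [ 1.74  0.74 -0.38] 0.0301 j [ 59.  14. -33.  21. -78. -67.] 18.2667
18.2667 [0.4291 0.1045 0.2006] [179.9  -39.29 -87.3 ] [ 58.69  13.74 -32.96  21.11 -78.32 -66.92]
```

View pics/s11c.png

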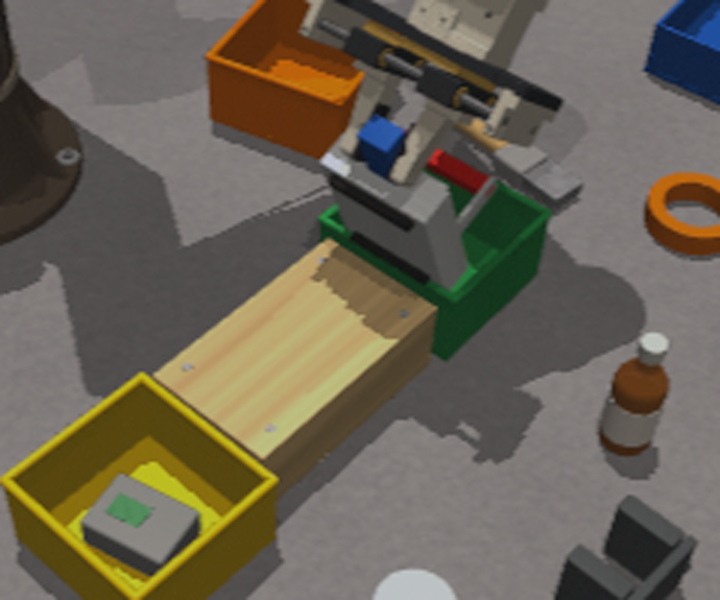

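Emit:
carry_out:
  plan:
    - [-0.001, 0.007, 0.001, -0.0523, -0.004, 0.004]
    - [0, 0.0064, 0.0007, -0.0523, -0.0026, 0]
    - [0, 0.0066, 0.0003, -0.0523, -0.0026, 0]
    - [0, 0.0067, 0, -0.0523, -0.0026, 0]
    - [0, 0.0067, -0.0003, -0.0523, -0.0026, 0]

```text
time_s: 18.73
tcp_pos: [0.4281, 0.1392, 0.205]
eef_rot: [179.4, -54.7, -87.0]
contact_force: [-2.1, 0.8, 2.8]
gripper_width: 0.0295
```

```bash
python3 swing.py 86 88; python3 -c "
from h import *
im,_=shot('scene','s12'); a=cv2.resize(im[120:300,260:440],None,fx=3.3,fy=3.3,interpolation=2); cv2.imwrite('pics/s12c.png',a)
im,_=shot('top','t12'); a=cv2.resize(im[200:300,200:340],None,fx=5,fy=5,interpolation=2); cv2.imwrite('pics/t12c.png',a)
shot('wrist','w12')"
```

```text
theta now 84.42 off-axis [-0.03  0.56 -0.12] piv [0.4262919 0.1389452 0.075    ]
pos err [ 0.0019 -0.0013  0.0002] radial 0.0002
86.0 d [-0.0021  0.0049 -0.0003] w [-0.0272 -0.0066  0.0074]
88.0 d [-0.0002  0.0045 -0.0003] w [-0.0349 -0.0017 -0.    ]
F [-2.1  0.8  2.8] M [ 2.07  0.39 -0.39] 0.0295 j [ 64.  24. -29.  23. -88. -73.] 18.7333
18.7333 [0.4281 0.1392 0.205 ] [179.42 -54.72 -86.96] [ 63.94  24.08 -28.79  22.84 -88.46 -72.91]
18.7833 [0.4284 0.1402 0.2049] [179.32 -55.2  -86.8 ] [ 64.05  24.42 -28.69  22.93 -88.71 -72.98]
18.8333 [0.4283 0.1397 0.2049] [179.29 -54.99 -86.77] [ 64.01  24.27 -28.75  22.9  -88.59 -72.9 ]
```

View pics/s12c.png

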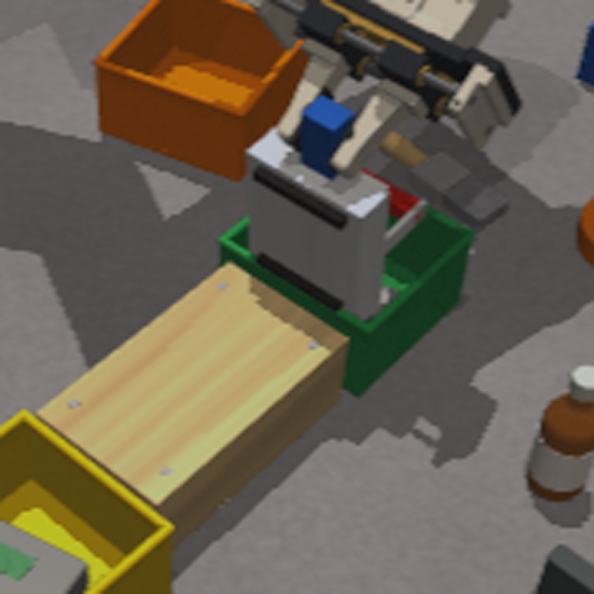

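View pics/t12c.png

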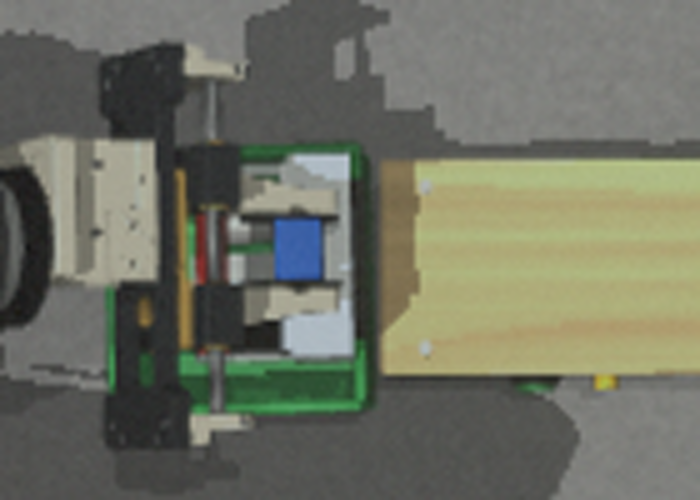

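View pics/w12.png

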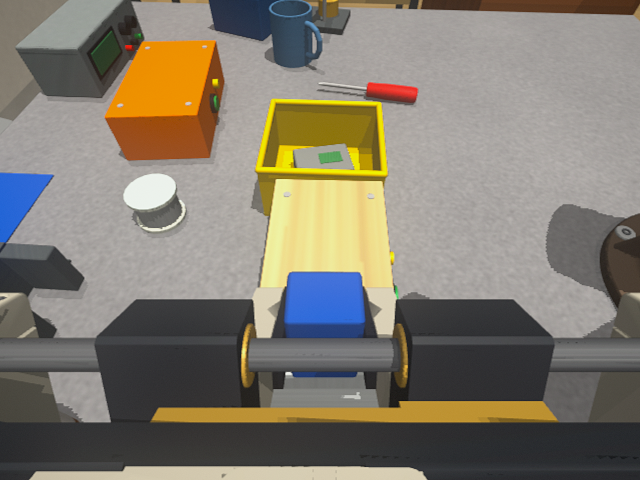

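Emit:
carry_out:
  plan:
    - [-0.001, 0.004, -0.0005, -0.03, -0.004, 0.004]
    - [0, 0.004, -0.0006, -0.03, -0.003, 0.002]
    - [0, 0, 0, 0, 0, 0]
    - [0, 0, 0, 0, 0, 0]
    - [0, 0, 0, 0, 0, 0]
    - [0, 0, 0, 0, 0, 0]
    - [0, 0, 0, 0, 0, 0]
    - [0, 0, 0, 0, 0, 0]

```text
time_s: 19.55
tcp_pos: [0.4277, 0.1477, 0.2046]
eef_rot: [179.1, -58.5, -86.5]
contact_force: [-1.2, 1.1, 4.0]
gripper_width: 0.0295
```

```bash
python3 swing.py 86 83; python3 -c "
from h import *
im,_=shot('scene','s13'); a=cv2.resize(im[160:250,310:420],None,fx=7,fy=6.5,interpolation=2); cv2.imwrite('pics/s13c.png',a)
im,_=shot('top','t13'); a=cv2.resize(im[215:295,205:285],None,fx=7,fy=7,interpolation=2); cv2.imwrite('pics/t13c.png',a)"
```

```text
theta now 88.18 off-axis [-0.03  0.56  0.14] piv [0.4262919 0.1389452 0.075    ]
pos err [ 0.0019 -0.0013  0.0003] radial 0.0002
86.0 d [-0.0017 -0.0036  0.    ] w [ 0.0384 -0.0061  0.0044]
83.0 d [ 0.0003 -0.0068  0.0001] w [0.0523 0.0026 0.    ]
F [-1.2  1.1  4. ] M [ 1.96 -0.09 -0.02] 0.0295 j [ 65.  27. -28.  23. -91. -74.] 19.55
19.55 [0.4277 0.1477 0.2046] [179.05 -58.48 -86.48] [ 64.95  26.72 -27.82  23.15 -90.75 -73.9 ]
19.6 [0.4277 0.1477 0.2046] [179.06 -58.47 -86.49] [ 64.95  26.72 -27.82  23.15 -90.74 -73.91]
```

View pics/s13c.png

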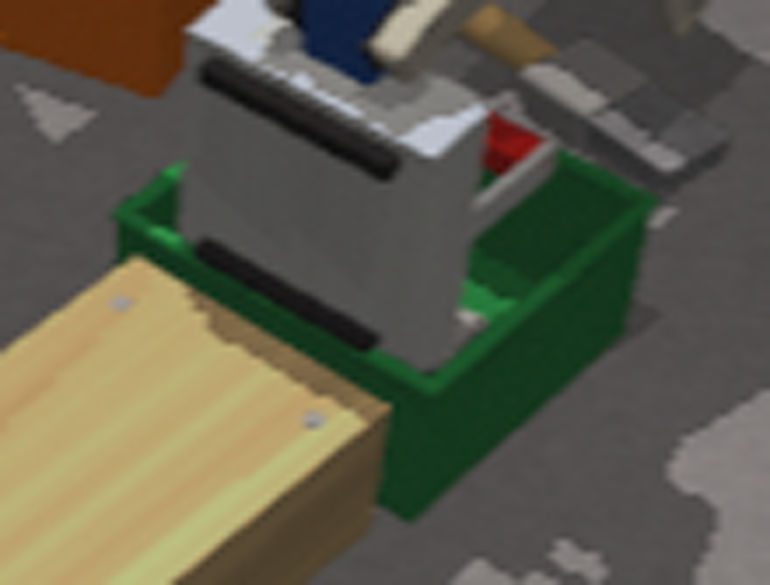

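View pics/t13c.png

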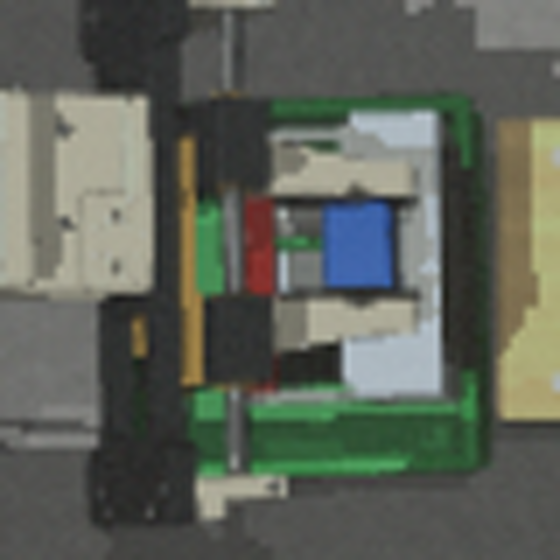

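Emit:
carry_out:
  plan:
    - [-0.001, -0.005, -0.0005, 0.045, -0.002, 0.002]
    - [0, -0.0065, -0.0005, 0.0523, 0.0026, 0]
    - [0, -0.0065, -0.0007, 0.0523, 0.0026, 0]
    - [0, -0.0065, -0.001, 0.0523, 0.0026, 0]
    - [0, -0.0065, -0.0014, 0.0523, 0.0026, 0]
    - [0, -0.0064, -0.0018, 0.0523, 0.0026, 0]

```text
time_s: 20.15
tcp_pos: [0.4286, 0.1097, 0.2019]
eef_rot: [180.0, -41.0, -86.8]
contact_force: [0.9, -1.0, 4.3]
gripper_width: 0.0301
```

```bash
python3 swing.py 66 63 60 57 54 51; python3 -c "
from h import *
im,_=shot('scene','s14'); a=cv2.resize(im[140:250,300:420],None,fx=6.5,fy=5.4,interpolation=2); cv2.imwrite('pics/s14c.png',a)
im,_=shot('top','t14'); a=cv2.resize(im[215:295,205:285],None,fx=7,fy=7,interpolation=2); cv2.imwrite('pics/t14c.png',a)"
```

```text
theta now 70.67 off-axis [ 0.   -0.09  0.22] piv [0.4262919 0.1389452 0.075    ]
pos err [ 0.0009 -0.      0.0004] radial 0.0004
66.0 d [-0.0004 -0.0102 -0.0032] w [ 0.0815  0.0034 -0.0038]
63.0 d [ 0.0003 -0.0064 -0.0022] w [0.0523 0.0026 0.    ]
60.0 d [ 0.0003 -0.0063 -0.0026] w [ 0.0523  0.0026 -0.    ]
57.0 d [ 0.0003 -0.0061 -0.0029] w [0.0523 0.0026 0.    ]
54.0 d [ 0.0003 -0.006  -0.0032] w [ 0.0523  0.0026 -0.    ]
51.0 d [ 0.0003 -0.0058 -0.0035] w [0.0523 0.0026 0.    ]
F [ 0.9 -1.   4.3] M [ 0.87 -0.51  0.16] 0.0301 j [ 60.  15. -33.  22. -79. -68.] 20.15
20.15 [0.4286 0.1097 0.2019] [179.96 -40.97 -86.77] [ 59.73  14.63 -32.78  21.57 -79.31 -67.65]
20.2 [0.4279 0.1084 0.2019] [179.96 -40.6  -86.88] [ 59.6   14.33 -32.89  21.43 -79.12 -67.54]
```

View pics/s14c.png

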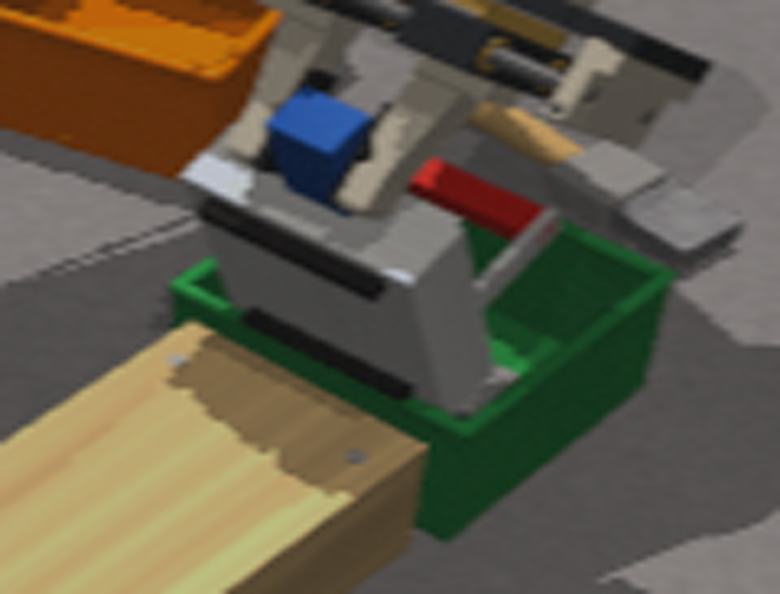

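View pics/t14c.png

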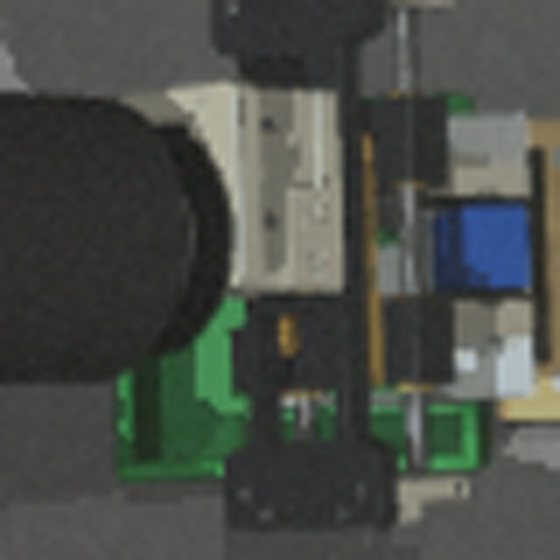

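Emit:
carry_out:
  plan:
    - [0, -0.006, -0.002, 0.05, 0.003, -0.002]
    - [0, -0.006, -0.002, 0.0523, 0.0026, 0]
    - [0, -0.006, -0.0024, 0.0523, 0.0026, 0]
    - [0, -0.006, -0.0027, 0.0523, 0.0026, 0]
    - [0, -0.0059, -0.003, 0.0523, 0.0026, 0]
    - [0, -0.0057, -0.0033, 0.0523, 0.0026, 0]
    - [0, -0.0056, -0.0036, 0.0523, 0.0026, 0]

```text
time_s: 20.83
tcp_pos: [0.4296, 0.0663, 0.1835]
eef_rot: [-179.8, -19.7, -86.9]
contact_force: [0.4, -1.6, -0.0]
gripper_width: 0.0296
```

```bash
python3 swing.py 48 45 42 39 36 33; python3 -c "
from h import *
im,_=shot('scene','s15'); a=cv2.resize(im[140:250,300:420],None,fx=6.5,fy=5.4,interpolation=2); cv2.imwrite('pics/s15c.png',a)
im,_=shot('top','t15'); a=cv2.resize(im[215:295,205:305],None,fx=7,fy=7,interpolation=2); cv2.imwrite('pics/t15c.png',a)"
```

```text
theta now 49.38 off-axis [ 0.01 -0.15  0.1 ] piv [0.4262919 0.1389452 0.075    ]
pos err [-0.0002  0.0005  0.0013] radial 0.0008
48.0 d [ 0.0003 -0.0031 -0.0031] w [ 0.0239  0.0028 -0.0027]
45.0 d [ 0.0003 -0.0054 -0.0041] w [ 0.0523  0.0026 -0.    ]
42.0 d [ 0.0003 -0.0052 -0.0044] w [0.0523 0.0026 0.    ]
39.0 d [ 0.0002 -0.0049 -0.0047] w [ 0.0523  0.0026 -0.    ]
36.0 d [ 0.0002 -0.0047 -0.0049] w [ 0.0523  0.0026 -0.    ]
33.0 d [ 0.0002 -0.0044 -0.0051] w [0.0523 0.0026 0.    ]
F [ 0.4 -1.6 -0. ] M [ 0.6  -0.53  0.04] 0.0296 j [ 48.   4. -36.  15. -65. -53.] 20.8333
20.8333 [0.4296 0.0663 0.1835] [-179.82  -19.68  -86.94] [ 48.13   3.63 -36.48  15.38 -64.79 -53.45]
20.8833 [0.4285 0.0652 0.1829] [-179.88  -19.4   -87.  ] [ 47.95   3.46 -36.58  15.17 -64.64 -53.22]
```

View pics/s15c.png

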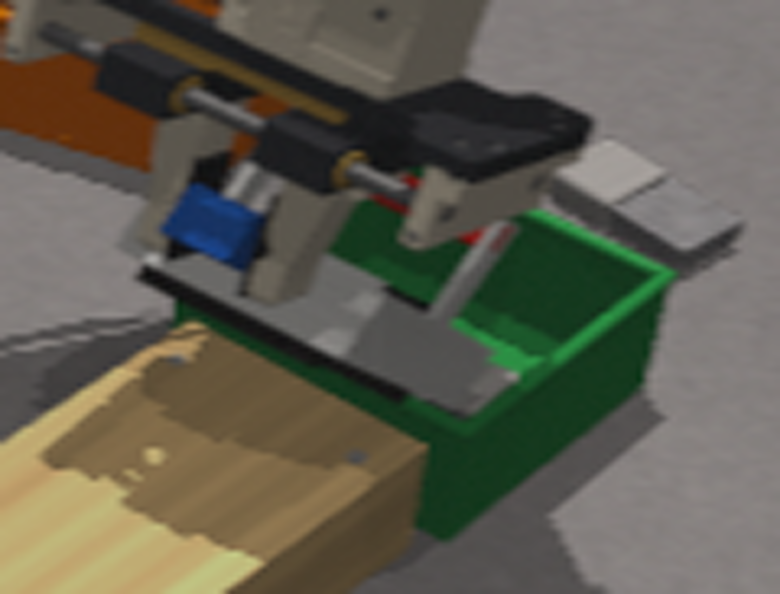

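View pics/t15c.png

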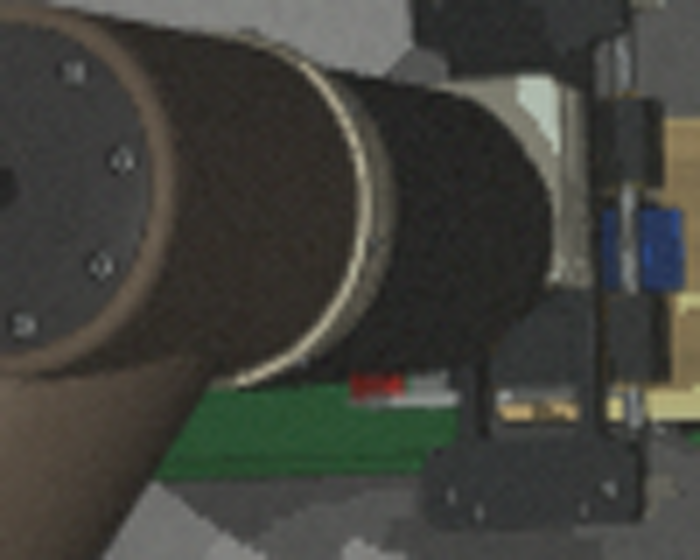

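Emit:
carry_out:
  plan:
    - [0, 0, 0.002, 0, 0, 0]
    - [0, 0, 0.001, 0, 0, 0]
    - [0, 0, 0, 0, 0, 0]
    - [0, 0, 0, 0, 0, 0]

```text
time_s: 21.27
tcp_pos: [0.4276, 0.0653, 0.1845]
eef_rot: [179.9, -19.8, -87.1]
contact_force: [-0.2, -0.6, -2.6]
gripper_width: 0.0299
```

Emit:
carry_out:
  plan:
    - [0, 0, 0, 0, 0, 0]

```text
time_s: 21.35
tcp_pos: [0.4275, 0.0657, 0.1841]
eef_rot: [179.9, -19.8, -87.0]
contact_force: [0.3, -0.3, -3.5]
gripper_width: 0.0298
```

Emit:
carry_out:
  plan:
    - [0, 0, 0, 0, 0, 0]

```text
time_s: 21.43
tcp_pos: [0.4275, 0.0661, 0.1839]
eef_rot: [179.8, -19.9, -87.0]
contact_force: [0.9, -0.3, -2.5]
gripper_width: 0.03
```

```bash
python3 swing.py 48 45 42 39 36 33; python3 -c "
from h import *
im,_=shot('wrist','w16')"
```

```text
theta now 49.56 off-axis [-0.01  0.23  0.1 ] piv [0.4262919 0.1389452 0.075    ]
pos err [-0.0024 -0.      0.0015] radial 0.0012
48.0 d [ 0.0025 -0.0029 -0.0035] w [ 0.0274 -0.0028  0.0001]
45.0 d [ 0.0003 -0.0054 -0.0041] w [ 0.0523  0.0026 -0.    ]
42.0 d [ 0.0003 -0.0052 -0.0044] w [0.0523 0.0026 0.    ]
39.0 d [ 0.0002 -0.0049 -0.0047] w [ 0.0523  0.0026 -0.    ]
36.0 d [ 0.0002 -0.0047 -0.0049] w [ 0.0523  0.0026 -0.    ]
33.0 d [ 0.0002 -0.0044 -0.0051] w [0.0523 0.0026 0.    ]
F [ 0.9 -0.3 -2.5] M [ 1.4   0.   -0.05] 0.03 j [ 48.   4. -36.  15. -65. -53.] 21.4333
21.4333 [0.4275 0.0661 0.1839] [179.83 -19.86 -86.98] [ 48.24   3.69 -36.32  15.13 -65.26 -53.46]
```

View pics/w16.png

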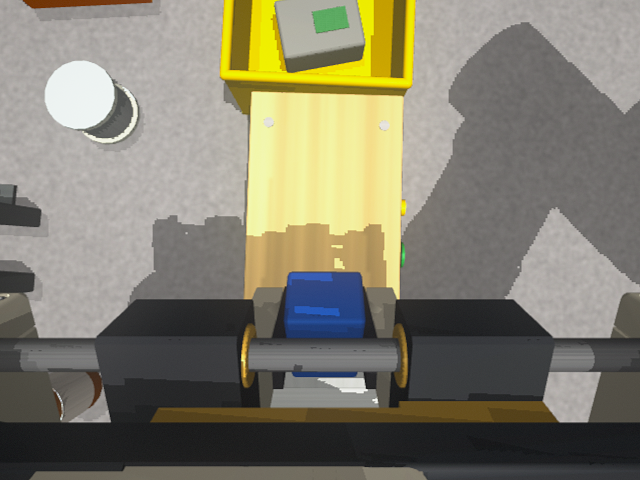

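Weight is now about 2.9 N versus 4.9 N before, which fits all three pieces gone. Swinging back.

Emit:
carry_out:
  plan:
    - [0.001, -0.004, -0.003, 0.045, 0, 0]
    - [0.001, -0.005, -0.004, 0.0523, 0.0026, 0]
    - [0, -0.005, -0.0044, 0.0523, 0.0026, 0]
    - [0, -0.0049, -0.0046, 0.0523, 0.0026, 0]
    - [0, -0.0047, -0.0048, 0.0523, 0.0026, 0]
    - [0, -0.0044, -0.005, 0.0523, 0.0026, 0]
    - [0, -0.0042, -0.0053, 0.0523, 0.0026, 0]

```text
time_s: 22.07
tcp_pos: [0.4298, 0.0335, 0.1532]
eef_rot: [-179.9, 0.9, -86.4]
contact_force: [0.8, 0.3, -2.9]
gripper_width: 0.0298
```

```bash
python3 swing.py 24 21 18 15 12 9; python3 -c "
from h import *
im,_=shot('scene','s17'); a=cv2.resize(im[140:250,300:420],None,fx=6.5,fy=5.4,interpolation=2); cv2.imwrite('pics/s17c.png',a)"
```

```text
theta now 28.82 off-axis [ 0.01 -0.16  0.61] piv [0.4262919 0.1389452 0.075    ]
pos err [-0.0017  0.0006  0.0036] radial 0.0015
24.0 d [ 0.002  -0.0065 -0.0128] w [ 0.0839  0.0046 -0.0108]
21.0 d [ 0.0002 -0.0033 -0.006 ] w [ 0.0523  0.0026 -0.    ]
18.0 d [ 0.0001 -0.003  -0.0061] w [0.0523 0.0026 0.    ]
15.0 d [ 0.0001 -0.0026 -0.0063] w [0.0523 0.0026 0.    ]
12.0 d [ 0.0001 -0.0023 -0.0064] w [0.0523 0.0026 0.    ]
9.0 d [ 0.0001 -0.002  -0.0065] w [0.0523 0.0026 0.    ]
F [ 0.8  0.3 -2.9] M [-0.17  0.08  0.  ] 0.0298 j [ 30.   1. -34.  -1. -54. -26.] 22.0667
22.0667 [0.4298 0.0335 0.1532] [-179.87    0.88  -86.45] [ 30.15   0.72 -34.39  -0.9  -54.38 -26.08]
```

View pics/s17c.png

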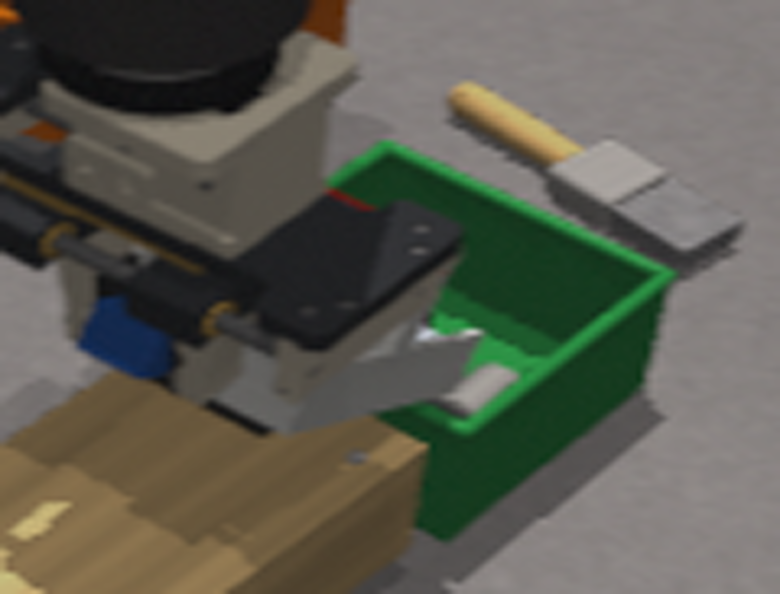

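Motor body (480,390) and another piece are seen in the bin. Now I level the tray while retreating from the rim.

Emit:
carry_out:
  plan:
    - [0.0005, -0.005, -0.003, 0.045, 0.0026, -0.002]
    - [0.0005, -0.0052, -0.0055, 0.05, 0.0026, -0.002]
    - [0.0005, -0.0052, -0.0055, 0.05, 0.0026, -0.002]
    - [0.0005, -0.0052, -0.0055, 0.05, 0.0026, -0.002]
    - [0.0005, -0.0052, -0.0055, 0.05, 0.0026, 0]

```text
time_s: 22.53
tcp_pos: [0.4319, 0.0071, 0.1277]
eef_rot: [-179.7, 15.6, -86.6]
contact_force: [-0.6, -1.1, -2.4]
gripper_width: 0.0297
```

```bash
python3 swing.py; python3 -c "
from h import *
from swing import R0
delta([.433,-.018,.098],R0)"
```

```text
theta now 14.14 off-axis [ 0.01 -0.18  0.4 ] piv [0.4262919 0.1389452 0.075    ]
pos err [-0.0003 -0.0104  0.0074] radial 0.0123
F [-0.6 -1.1 -2.4] M [-1.36  0.02  0.05] 0.0297 j [ 12.   5. -28. -19. -55.   2.] 22.5333
 d [ 0.0011 -0.0251 -0.0297] w [ 0.2464  0.0153 -0.0069] F [-0.6 -1.1 -2.4] M [-1.36  0.02  0.05] j [ 11.8   5.1 -28.2 -18.7 -55.5   2. ]
```

Emit:
carry_out:
  plan:
    - [0.0003, -0.005, -0.005, 0.046, 0.003, -0.002]
    - [0.0003, -0.005, -0.0055, 0.049, 0.003, -0.002]
    - [0.0003, -0.005, -0.0055, 0.049, 0.003, -0.002]
    - [0.0002, -0.005, -0.0055, 0.049, 0.003, -0.001]
    - [0, -0.003, -0.004, 0.04, 0.003, 0]
    - [0, 0, 0, 0, 0, 0]

```text
time_s: 23.03
tcp_pos: [0.4343, -0.019, 0.0998]
eef_rot: [-179.9, 29.6, -87.1]
contact_force: [0.4, 0.5, -2.8]
gripper_width: 0.0298
```

```bash
python3 -c "
from h import *
from swing import R0
delta([.433,-.018,.0925],R0)
im,_=shot('scene','s18'); a=cv2.resize(im[140:270,270:420],None,fx=5.2,fy=4.6,interpolation=2); cv2.imwrite('pics/s18c.png',a)"
```

```text
d [-0.0013  0.001  -0.0073] w [ 0.0019 -0.0012 -0.0007] F [ 0.4  0.5 -2.8] M [-2.38 -0.19 -0.08] j [ -5.7  13.9 -21.6 -33.1 -63.5  26. ]
23.0333 [ 0.4343 -0.019   0.0998] [-179.89   29.59  -87.05] [ -5.67  13.89 -21.58 -33.08 -63.52  26.02]
```

View pics/s18c.png

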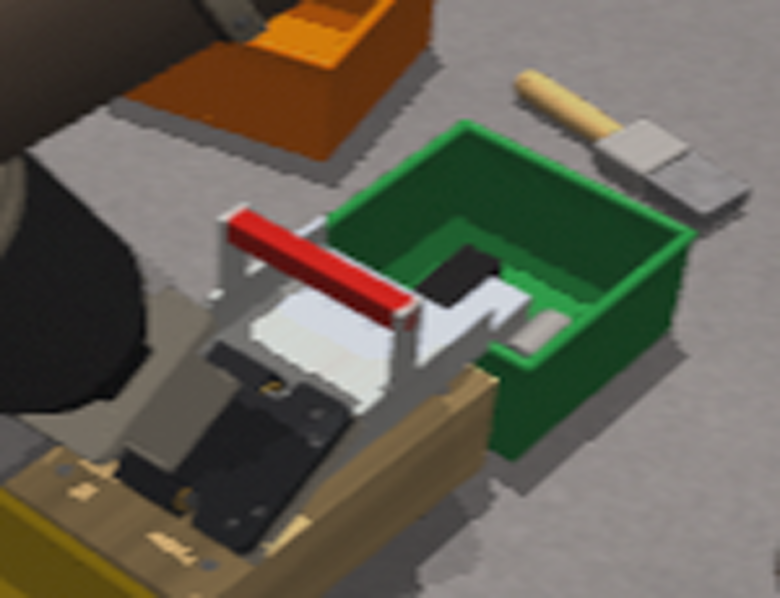

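Tray floor is empty, with the black module (465,275) and motor (535,330) in the bin. Lowering to the step.

Emit:
carry_out:
  plan:
    - [0, 0, -0.003, 0, 0, 0]
    - [0, 0, -0.002, 0, 0, 0]
    - [0, 0, -0.001, 0, 0, 0]

```text
time_s: 23.33
tcp_pos: [0.4347, -0.0188, 0.0941]
eef_rot: [-179.9, 29.2, -87.0]
contact_force: [-0.1, -0.4, -2.5]
gripper_width: 0.0296
```

Emit:
carry_out:
  plan:
    - [-0.001, 0, -0.001, 0, 0, 0]
    - [0, 0, -0.001, 0, 0, 0]

```text
time_s: 23.5
tcp_pos: [0.4338, -0.0178, 0.0927]
eef_rot: [-179.8, 29.2, -86.8]
contact_force: [0.8, -1.5, 2.3]
gripper_width: 0.0297
```

Emit:
carry_out:
  plan:
    - [0, 0, -0.0005, 0.006, 0, 0]
    - [0, 0, -0.0005, 0, 0, 0]
    - [0, 0, 0, 0, 0, 0]

```text
time_s: 23.75
tcp_pos: [0.434, -0.0168, 0.0927]
eef_rot: [-179.6, 29.5, -86.6]
contact_force: [-0.5, -0.9, -0.8]
gripper_width: 0.03
```

Emit:
carry_out:
  plan:
    - [0, 0, 0, 0, 0, 0]
    - [0, 0, 0, 0, 0, 0]
    - [0, 0, 0, 0, 0, 0]
    - [0, 0, 0, 0, 0, 0]
    - [0, 0, 0, 0, 0, 0]
    - [0, 0, 0, 0, 0, 0]
  fingers: -0.36

```text
time_s: 24.25
tcp_pos: [0.4345, -0.0165, 0.0935]
eef_rot: [-179.5, 29.5, -86.5]
contact_force: [-0.6, 0.3, -0.6]
gripper_width: 0.0585
```

Backing out along the tool axis, then rising for a look.

Emit:
carry_out:
  plan:
    - [0, -0.005, 0.009, 0, 0, 0]
    - [0, -0.007, 0.012, 0, 0, 0]
    - [0, -0.009, 0.016, 0, 0, 0]
    - [0, -0.01, 0.018, 0, 0, 0]
    - [0, -0.01, 0.018, 0, 0, 0]
    - [0, -0.01, 0.02, 0, 0, 0]
    - [0, -0.01, 0.025, 0, 0, 0]
    - [0, -0.01, 0.03, 0, 0, 0]
    - [0, -0.01, 0.03, 0, 0, 0]
    - [0, 0, 0, 0, 0, 0]

```text
time_s: 25.08
tcp_pos: [0.43, -0.1045, 0.2843]
eef_rot: [-179.9, 29.3, -86.7]
contact_force: [1.0, 0.1, 1.5]
gripper_width: 0.0595
```

```bash
python3 -c "
from h import *
im,_=shot('wrist','w20')
im,_=shot('top','t20'); a=cv2.resize(im[200:300,205:405],None,fx=4,fy=4,interpolation=2); cv2.imwrite('pics/t20c.png',a)
im,_=shot('scene','s20'); a=cv2.resize(im[140:270,270:420],None,fx=5.2,fy=4.6,interpolation=2); cv2.imwrite('pics/s20c.png',a)"
```

```text
25.0833 [ 0.43   -0.1045  0.2843] [-179.87   29.28  -86.7 ] [-14.52   6.02  -5.87 -27.81 -87.97  21.24]
25.1333 [ 0.4295 -0.1035  0.2822] [-179.96   29.38  -86.76] [-14.48   6.08  -6.09 -27.9  -87.81  21.28]
25.1833 [ 0.4288 -0.1024  0.2802] [179.87  29.5  -86.84] [-14.44   6.16  -6.27 -27.97 -87.71  21.3 ]
```

View pics/w20.png

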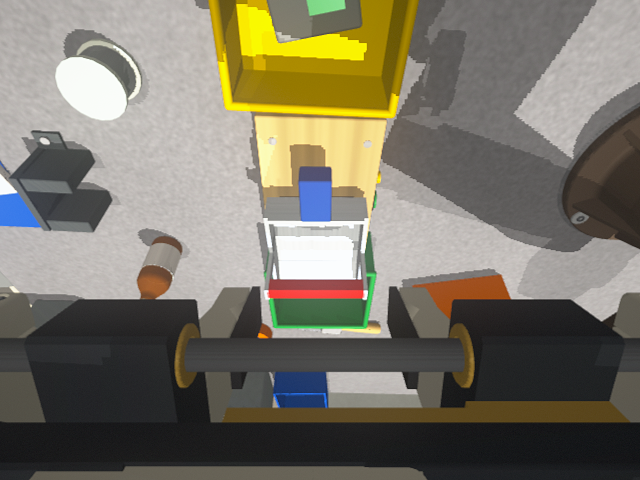

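View pics/t20c.png

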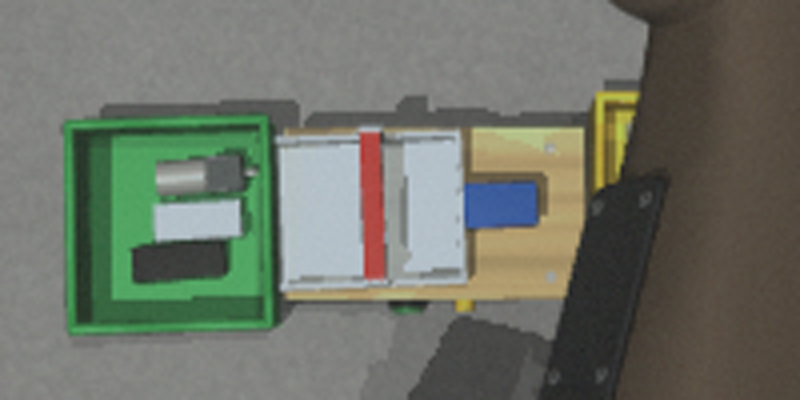

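View pics/s20c.png

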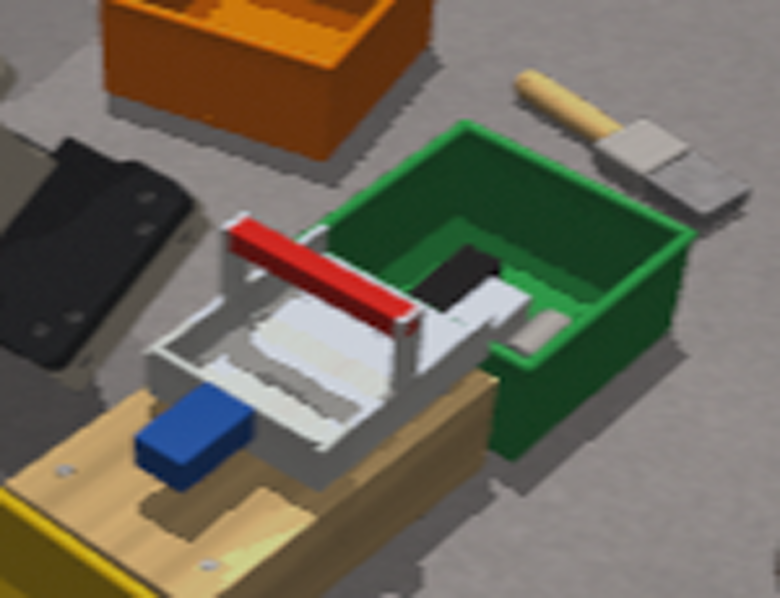

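The top crop shows the motor (200,175), heat sink (200,220) and module (180,262) lying in the green bin. The empty tray stands on the step, clear of the gripper. After a short settle, I hand in.

Emit:
carry_out:
  plan:
    - [0, 0, 0.002, 0, 0, 0]
    - [0, 0, 0, 0, 0, 0]
    - [0, 0, 0, 0, 0, 0]
    - [0, 0, 0, 0, 0, 0]

```text
time_s: 25.57
tcp_pos: [0.4265, -0.1007, 0.2785]
eef_rot: [179.3, 29.7, -87.1]
contact_force: [0.2, -0.5, 0.5]
gripper_width: 0.0593
```

```bash
python3 -c "
from h import *
s=r.get_state(); print(s['time_s'],s['tcp_pos'],s['contact_force'])
print(r.close_job())"
```

```text
25.5667 [ 0.42647635 -0.10067892  0.27849185] [ 0.18789941 -0.53859648  0.46214501]
the job is handed in; nothing more can be done
None
```

I finished the job and handed it in at 25.6 s of the 67 s allowed. All three pieces are in the green bin, and the empty tray stands on the step, released.

- **Carry:** I lifted the tray by its red bar, stood it on the step with the spout towards the green bin and let go. My first grip was too high on the bar, so I opened and gripped lower before lifting.
- **Tip:** I took it again by the blue tail grip and slid it until the hook strip met the rim. Then I swung it to about 88° and brought it back to the step.
- **Last checks:** The top view shows the motor, heat sink and module lying in the green bin. The tray is empty and looks flat on the step. The wrist force was about zero and the gripper was clear of everything. The weight on the wrist had dropped from about 4.9 N to about 2.9 N after tipping.

Three things went less than perfectly:
- **Set-down force:** Setting the tray down the first time gave a brief 53 N at the wrist, against the 120 N limit. That load went through the gripped bar.
- **Hook not bearing at first:** For part of the swing, up to about 45°, the gripper seemed to carry most of the weight. I lowered it until the rim bore it, and it stayed on the rim to the top of the swing. On the way back I let it lift a few millimetres off the rim.
- **Not measured:** I didn't re-measure the bystanders. The last pictures show no sign that any of those in view moved; the mug, screwdriver and tape roll were outside them.

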